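Close up a chilled dessert box for the night

TASK

Get the chilled dessert box ready for the night: raise its clear domed lid upright on its hinges, lift it straight up off the two hinge pins while it is upright, and stand it on its hinge edge in the wide free bay of the wire lid rack. Take out the one pudding cup that is piled on top of the others and stand it upright on the floor of the wooden tray, then fit the flat steel cover level and fully home in the mouth of the box. Set everything down gently, drop nothing, and leave the other things on the counter where they are.

Things in the scene. Friction and masses are not known exactly. Their poses are not given: they have to be found in the camera images.
- box: (All sizes in mm.) Steel chill box, fixed, 150 (x) by 210 (y) outside, 76 high, walls 10 thick. Origin: centre of its underside; +x points to its hinge side, z up. Six pudding cups fill it in one layer, their flat tops 58 above its underside; they stay. Two hinge brackets stand behind the rear wall at y = -70 and +70, out to x = 121 and 95 high.
- box_rim (a point): Centre of the box's mouth (130 by 190 inside), level with the top of the rim, 76 above the box's underside; axes as the box.
- pin_mid (a point): Middle of the hinge axis (along the box's y), 89 behind the box centre, 6 above the rim; axes as the box. The two pins, 8 diameter, lie at y = -70 and +70. Behind them each bracket has a stop on which the raised lid's rear wall rests when the lid is vertical, so that the lid then stands by itself.
- lid_center (a point): Clear domed lid, loose, 0.4 kg, closed on the box: 150 (x) by 210 (y), 40 high, open below. Point: its centre, 20 above its foot. Axes at the start as the box. Upright, its +x points down. Closed, two lugs 7 deep inside the front wall keep it from sliding forward.
- lid_grip (a point): Place to pinch the lid: on the flat tongue that stands out 52 from the middle of its front wall, 40 wide (y), 10 thick (z). Point: lid x = -109, 34 ahead of the front wall, 20 above the lid's foot, mid-thickness. Pinched across its width from above it turns between the pads as the lid rises, so the hand can stay pointing down. Axes as the lid.
- lid_hinge (a point): Point of the lid that lies on pin_mid while hinged: lid x = 89, 6 above its foot; axes as the lid. Fork-shaped ears on the rear wall at y = -70 and +70 (to x = 99, 24 past the wall) hook on the pins; the forks open to +x, so downward when the lid is upright: it then comes free after rising about 15.
- cup_center (a point): Pudding cup piled on top of the others in the box, under the lid: round, 54 diameter, 48 high, about 90 g, loose. Point: its centre, 24 above its underside; z up. It stands 30 proud of the rim, so the cover cannot seat while it is there.
- cover_grip (a point): Flat steel cover, loose, 0.4 kg, lying right way up on the counter. Point: centre of the bar of its handle, 90 long (y), 14 wide (x), 12 thick; posts at y = -38 and +38. Bar centre 28 above the plate's top. Axes as the cover; on the box, x goes along the box's x, either way round.
- cover_seat (a point): Centre of the underside of the cover's plate (140 by 204, 5 thick), 33 below cover_grip. The plug rim below it, 120 (x) by 180 (y) and 7 deep, goes into the box's mouth with 5 clear all round. When fully home this point lies on box_rim.
- rack_bay (a point): Wire lid rack, fixed. Point: middle of its free wide bay, level with the two support rails (36 above the counter, at x = -35 and +35, running along y). The lid's rear wall stands on the rails, ears hanging outside them, the lid's width along the bay's x, dome to either side. Wire hoops at y = -33 and +33, 100 high, 236 long. A board and a tray (118 high) stand at y = 35 to 85.
- tray_floor (a point): Wooden tray, fixed, inside 228 (x) by 158 (y), sides 28 high. Point: centre of the top of its floor, 10 above the counter; axes along the tray. Two other cups stand in it with a free place between them.
- cup_a_center (a point): Centre of a like cup that stands in the tray's -x half; to be left alone.
- cup_b_center (a point): Centre of a like cup that stands in the tray's +x half; to be left alone.
- caddy: White holder with wooden spoons, fixed, 85 (x) by 110 (y), 150 high with the spoons; origin under its centre. It stands in one near corner, the cover in the other.
- tongs: Serving tongs lying in front of the box, 190 long (y), 40 wide, 18 high; to be left alone.
- pot_a: Yoghurt pot, 62 diameter, 63 high, close beside the box; origin under its centre; to be left alone.
- pot_b: Yoghurt pot, 62 diameter, 63 high, behind the box; origin under its centre; to be left alone.
- syrup: Amber bottle, 54 diameter, 150 high, behind the box; origin under its centre; to be left alone.
- card: Blank card in a small foot, 70 wide, 58 high, behind the box; to be left alone.

How it is judged (in metres and radians):
On the way, in this order (a step that is already met when the one before it is completed fails the run):
1. the lid is raised to upright (within about 10 degrees) with both ears still on the hinge pins (angle between lid_center's own z axis and vertical between 1.4 and 1.75 rad and distance between lid_hinge and pin_mid below 0.01 m), for 0.1 s.
2. the lid is lifted up clear of the pins while upright (within about 20 degrees) (angle between lid_center's own z axis and vertical between 1.22 and 1.92 rad and z of lid_hinge in the frame of pin_mid between 0.025 and 0.3 m and horizontal distance between lid_hinge and pin_mid below 0.06 m), for 0.1 s.
At the end, for the whole second after the job is handed in: Lid upright (20 deg) on its hinge edge, down on the rails of the rack's wide bay, centre within 30 mm along and 35 mm across; cup upright (9 deg) on the tray floor; cover fully home in the box mouth: plate within 3 mm of the rim, centred within 9 mm, level to 2 deg; all at rest (angle between lid_center's own z axis and vertical between 1.22 and 1.92 rad and x of lid_center in the frame of rack_bay between -0.03 and 0.03 m and y of lid_center in the frame of rack_bay between -0.035 and 0.035 m and z of lid_center in the frame of rack_bay between 0.05 and 0.09 m and height (world z) of lid_hinge below 0.06 m and x of cup_center in the frame of tray_floor between -0.095 and 0.095 m and y of cup_center in the frame of tray_floor between -0.06 and 0.06 m and z of cup_center in the frame of tray_floor below 0.03 m and angle between cup_center's own z axis and vertical below 0.15 rad and horizontal distance between cover_seat and box_rim below 0.009 m and z of cover_seat in the frame of box_rim below 0.003 m and angle between cover_seat's own z axis and vertical below 0.03 rad and linear speed of each of lid, cup, cover below 0.02 m/s); the robot touches nothing.
It fails at once if a bystander is shifted by more than 30 mm (distance of any of cup_a_center, cup_b_center, tongs, pot_a, pot_b, syrup, card from where it was at the start of the episode above 0.03 m).
It fails at once if a bystander is knocked over (angle between any of cup_a_center, cup_b_center, tongs, pot_a, pot_b, syrup, card's own z axis and vertical above 0.5 rad).
It fails at once if the lid, the cup or the cover is dropped or thrown (faster than 1.3 m/s) (linear speed of any of lid, cup, cover above 1.3 m/s).
It fails at once if the cup is tipped over (angle between cup_center's own z axis and vertical above 0.8 rad).
It also fails if it takes over 72 s, if anything falls off the work surface, if the arm or the gripper's body presses on something with over 40 N, if the wrist force passes 120 N, or if a joint passes its speed limit or range.

ROBOT

A 7-joint arm with a two-finger parallel gripper is mounted at the origin on the work surface. World frame = base frame: x ahead of the robot, y to its left, z up, the work surface at z = 0. Lengths are in m, angles in degrees, forces in N, time in s.
With the tool pointing down it reaches from about 0.425 to 0.825 m from the base axis. Payload 3.6 kg.
Tool frame: the origin (TCP) lies midway between the tips of the shut fingers; the grasp point (between the pads) lies 19 mm behind it (r.grip_depth is the distance from the TCP to the grasp point, in m); z points along the fingers, y is the direction in which the jaws open and shut (so a half turn about z gives the same grasp; the last joint's range is limited). The gripper opens to 85 mm and grips with 20 to 120 N. Pads are 22 mm wide; open, the fingers measure 114 mm over their backs; the gripper's body (76 mm by 85 mm) begins 54 mm behind the grasp point. The pads swing forward as they close: fully open they stand 13 mm farther back than shut.
Start: joints at [75.315, 35.231, -0.722, 81.555, 0.464, 63.22, -2.315], TCP at [0.148, -0.633, 0.201] pointing down, gripper open.
Joint ranges: [-178.69, 178.69], [-17.37, 117.87], [-77.05, 75.6], [15.02, 138.74], [-78.02, 258.01], [0.78, 113.62], [-162.83, 162.83]. Speed limits (degrees/s): [159.86, 159.86, 180, 180, 180, 180, 180].

INTERFACE

Orientations are given as [roll, pitch, yaw] about the fixed x, y, z axes, in that order (R = Rz(yaw) Ry(pitch) Rx(roll)).
In Python, from bench import r gives the robot as it stands.
- The arm moves only by the tool jog_arm, never from a script. Its argument "motion" is a list of rows, each a list of 5 numbers: the shift along the world's x, y, z as a fraction of full scale, then the turn about the world's z as a fraction of full scale, then the opening in per cent of the stroke, from 0 (shut) to 100 (fully open). A call has exactly 5 rows; each row shifts and turns the commanded pose from where the row before left it; what a row does not reach is not made up. Full scale, the value 1, is 0.4 m for a shift and 90 degrees for a turn. A row lasts 1/8 s, in which the tool goes at most 62.5 mm and 10.7 degrees, less where a joint would pass 70% of its speed; a pose out of reach is approached as far as the arm can. A call with a number of a shift or a turn outside -1 to 1 is refused whole. A call with a gripper value outside its range is refused whole. The fingers move at their own pace and stop on an object; "newtons" is the grip in N (left out, the last holds). Time passes only in rows, so rows that do not move let the fingers close, or fill a call up. It gives the time, the measured TCP pose, the force and the opening at its end, in the units of the state.
- r.get_state(): the state, without advancing time (a new reading comes with each control period).
- r.camera(name): name is "scene" or "top" or "wrist"; returns a dict with "img" (480x640x3 uint8, red, green, blue), "z_map" (480x640 float32, m along the optical axis (not along the pixel's ray), 0 where there is no reading), "mtx" (3x3 intrinsics, pixels), "origin" and "attitude" of the camera in the world; the wrist camera has in their place "T_tool_cam" (4x4, takes a point from camera to tool coordinates, whose origin is the TCP and whose axes are the flange's). Camera axes: x right, y up, looking along -z (the intrinsics and any distortion apply to the point x, -y, -z); pixel columns grow to the right and rows downward; lengths in m; the calibration is good to about 2 mm. The wrist camera is an equidistant fisheye: a pixel r from the principal point sees the ray r / f radians off the axis. A picture is of the moment at which its call begins: read the wrist's pose just before it.
- r.hand_in(): hands the job in, once; it reports no verdict.
Trained networks look in the newest picture that a camera, given by its name, has taken for a name from the list of things; names that differ only in an ending like _2 or _b are one class to them, and where a whole thing is asked for, a point or a joint stands for the part that bears it (a point fixed in the world has none). Each returns a list of dicts, best first, with "score" (0 to 1); they miss things now and then, are a little off and sometimes report something else, mostly with a low value. They report only what shows in the picture. A call takes as long as a camera call.
- r.regions_of(camera, label): "pixels" (480x640 bool, what is visible of it) and "uv" ([column, row] in pixels, amid what is visible of it).
The state is a dict: "time_s": time; "joint_positions": joint angles; "qd": joint speeds; "tau": joint torques, N m; "eef_pos": TCP position; "tcp_rot": TCP orientation; "contact_force": force on the tool from outside, world axes, zero at the start; "ft_torque": the same for the moment, N m; "opening": finger opening in m.
Only numpy, scipy, OpenCV 4.12 (cv2) and the standard library are available. Lean on these libraries where they do the work, as an engineer would, in place of code of your own. Each camera call takes 0.05 s, during which the arm holds its last target.

## Working session

There is one attempt and no reset: what is moved stays moved. The work goes in short steps, Python scripts to look and compute and a tool call to move; the robot and the scene stay as the last step left them, time stands still between calls to the robot, and variables do not carry over. Pictures are saved under pics/ and viewed, and the job is handed in when it is done.

Besides the shell and the picture viewer there is one more tool, called after "Request:" as name(argument=value, ...), one argument or row to a line, values as JSON. jog_arm: Moves the arm, as the interface text tells. Its arguments: {"type":"object","properties":{"motion":{"type":"array"},"newtons":{"type":"number"}},"required":["motion"]}

```bash
ls; mkdir -p pics; cat > h.py <<'E'
import numpy as np, cv2
from bench import r
def snap(name,fn):
    s=r.get_state(); c=r.camera(name); cv2.imwrite('pics/'+fn,c['img'][:,:,::-1].copy()); return s,c
E
python3 - <<'E'
from h import *
s=r.get_state(); print(s)
for n in ['scene','top','wrist']:
    s,c=snap(n,n+'0.png')
    print(n,c['mtx'],c.get('origin'),c.get('attitude'),c.get('T_tool_cam'),[k for k in c])
    np.savez(n+'0.npz',**c)
E
```

```text
pics
{'time_s': 0.0, 'joint_positions': array([75.31484317, 35.28944832, -0.72204106, 81.6415356 ,  0.46393504,
       63.21912271, -2.31546828]), 'qd': array([-0.06595862,  0.06075649,  0.00084188,  0.04846364,  0.02530177,
        0.01662237,  0.06066313]), 'tau': array([-9.76247043e-05, -4.69216275e+01,  2.59035062e-01, -1.71036834e+01,
        1.00266893e-02,  9.59131488e-03,  4.37635507e-06]), 'eef_pos': array([ 0.14787006, -0.63208989,  0.1995348 ]), 'tcp_rot': array([-1.79852789e+02,  2.46080360e-03,  1.31691750e+01]), 'contact_force': array([ 0.4042791 , -0.51919217,  0.24617186]), 'ft_torque': array([-0.01769336, -0.00506067,  0.03099654]), 'opening': 0.08567324778240416}
scene [[438.32001889   0.         317.26152784]
 [  0.         438.32001889 242.91912897]
 [  0.           0.           1.        ]] [1.07088331 0.31161368 0.88941304] [ 36.93617908  -0.37914644 121.20263349] None ['img', 'z_map', 'mtx', 'origin', 'attitude']
top [[477.73453737   0.         318.41719753]
 [  0.         477.73453737 228.60822931]
 [  0.           0.           1.        ]] [ 0.37248816 -0.00791134  1.24576914] [  8.6660707    1.61527357 -90.22401916] None ['img', 'z_map', 'mtx', 'origin', 'attitude']
wrist [[371.64829954   0.         323.13184558]
 [  0.         371.64829954 247.3689424 ]
 [  0.           0.           1.        ]] None None [[ 2.53688127e-04  9.63973090e-01  2.65999656e-01  6.68862243e-02]
 [ 9.99999890e-01 -3.49326541e-04  3.12230803e-04 -5.16029141e-04]
 [ 3.93902832e-04  2.65999547e-01 -9.63973073e-01 -1.73158259e-01]
 [ 0.00000000e+00  0.00000000e+00  0.00000000e+00  1.00000000e+00]] ['img', 'z_map', 'mtx', 'T_tool_cam']
```

View pics/scene0.png

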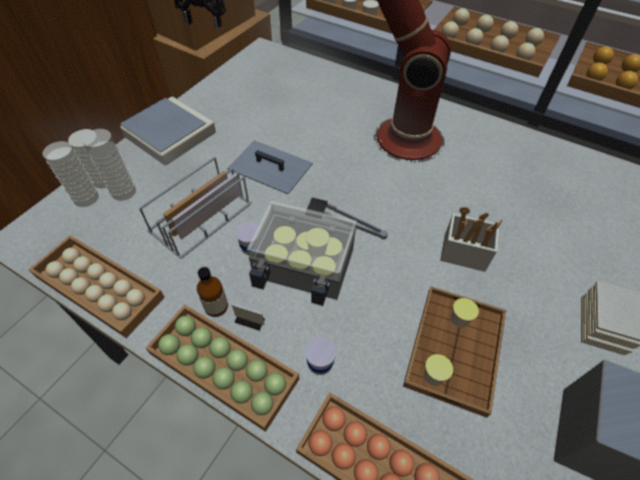

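View pics/top0.png

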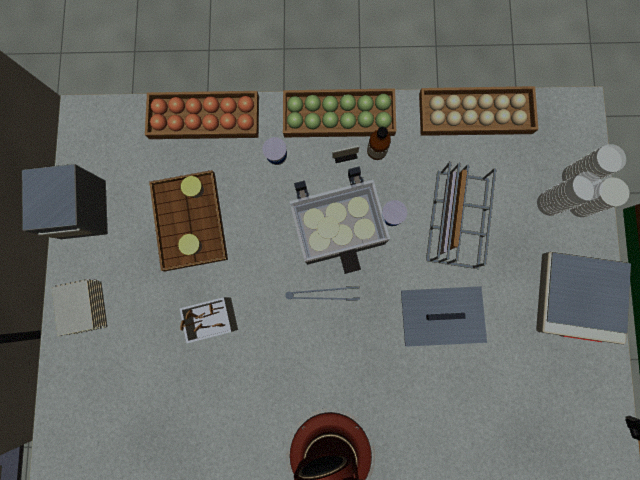

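View pics/wrist0.png

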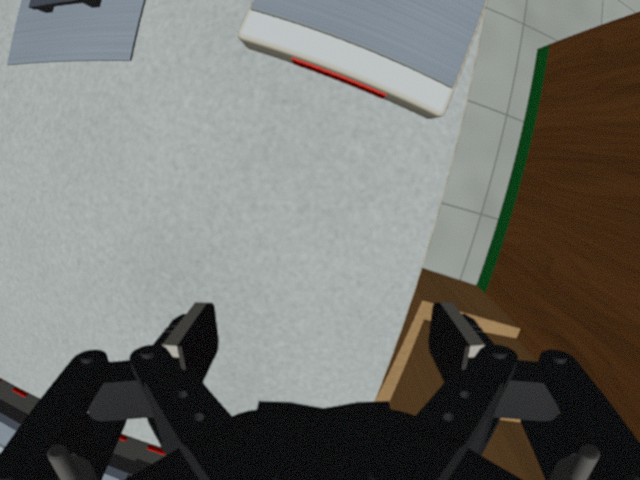

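The top view shows the box around (340,222) with its tongue at (350,262). The rack is at (462,215), tray at (188,220), cover at (444,317), and the caddy is near (208,318). Next I'll make point clouds.

```bash
cat >> h.py <<'E'
from scipy.spatial.transform import Rotation as Rot
def RR(a): return Rot.from_euler('xyz',a,degrees=True).as_matrix()
def cloud(c,s=None,uv=None,z=None):
    """world points HxWx3"""
    K=c['mtx']; 
    if uv is None:
        v,u=np.mgrid[0:480,0:640].astype(float); z=c['z_map'].astype(float)
    else: u,v=np.asarray(uv,float).T
    a=(u-K[0,2])/K[0,0]; b=(v-K[1,2])/K[1,1]
    if 'T_tool_cam' in c:
        rr=np.hypot(a,b); t=np.where(rr>1e-9,np.tan(np.minimum(rr,1.5))/np.maximum(rr,1e-9),1); a,b=a*t,b*t
    P=np.stack([a*z,-b*z,-z],-1)
    R,o=pose(c,s)
    return P@R.T+o
def pose(c,s=None):
    if 'T_tool_cam' in c:
        T=c['T_tool_cam']; Rt=RR(s['tcp_rot']); return Rt@T[:3,:3], Rt@T[:3,3]+s['eef_pos']
    return RR(c['attitude']), np.asarray(c['origin'])
def project(c,P,s=None):
    R,o=pose(c,s); Q=(np.atleast_2d(P)-o)@R; a=Q[:,0]/-Q[:,2]; b=-Q[:,1]/-Q[:,2]
    if 'T_tool_cam' in c:
        rr=np.hypot(a,b); f=np.arctan(rr)/np.maximum(rr,1e-9); a,b=a*f,b*f
    K=c['mtx']; return np.stack([a*K[0,0]+K[0,2],b*K[1,1]+K[1,2]],-1)
E
python3 - <<'E'
from h import *
for n in ['top','scene']:
    c=dict(np.load(n+'0.npz')); 
    P=cloud(c); print(n)
    for uv in ([(250,300),(350,350),(400,300),(120,150)] if n=='top' else [(100,220),(350,150),(380,340)]):
        print(uv,P[uv[1],uv[0]].round(4))
    for l in ['box','lid_center','lid_grip','cup_center','cover_grip','rack_bay','tray_floor','cup_a_center','caddy','tongs','pot_a','syrup','card','cover_seat','lid_hinge','pin_mid']:
        for d in r.regions_of(n,l)[:3]:
            m=d['pixels']; q=P[m&(c['z_map']>0)]
            print(l,round(d['score'],2),np.round(d['uv']),m.sum(),'med',np.median(q,0).round(3) if len(q) else None,'z5/95',np.percentile(q[:,2],[2,98]).round(3) if len(q) else None)
E
```

```text
top
(250, 300) [ 0.377   0.2049 -0.0021]
(350, 350) [ 0.2507 -0.0524  0.0017]
(400, 300) [ 0.3754 -0.1824 -0.    ]
(120, 150) [0.7834 0.5674 0.0045]
box 0.68 [351. 183.] 435 med [ 0.657 -0.053  0.082] z5/95 [-0.     0.098]
lid_center 0.66 [344. 223.] 6083 med [ 0.56  -0.033  0.116] z5/95 [0.083 0.121]
lid_grip 0.69 [342. 225.] 5899 med [ 0.56  -0.033  0.116] z5/95 [0.097 0.121]
lid_grip 0.57 [310. 294.] 259 med [0.392 0.043 0.015] z5/95 [-0.     0.021]
cup_center 0.38 [277. 150.] 519 med [0.759 0.136 0.062] z5/95 [0.004 0.067]
cover_grip 0.82 [442. 316.] 4639 med [ 0.335 -0.288  0.012] z5/95 [0.006 0.046]
rack_bay 0.94 [453. 214.] 3237 med [ 0.583 -0.306  0.097] z5/95 [0.002 0.119]
rack_bay 0.55 [185. 220.] 5390 med [0.585 0.376 0.011] z5/95 [0.005 0.031]
tray_floor 0.78 [185. 219.] 5505 med [0.586 0.376 0.011] z5/95 [0.003 0.032]
cup_a_center 0.64 [189. 243.] 413 med [0.517 0.351 0.058] z5/95 [0.009 0.063]
cup_a_center 0.15 [452. 211.] 3152 med [ 0.59  -0.305  0.097] z5/95 [-0.002  0.119]
caddy 0.83 [208. 320.] 1886 med [0.329 0.302 0.035] z5/95 [0.001 0.139]
caddy 0.4 [350. 177.] 2
[... 2040 characters left out ...]
   0.064] z5/95 [0.003 0.137]
tongs 0.77 [362. 222.] 563 med [0.383 0.043 0.01 ] z5/95 [-0.001  0.02 ]
pot_a 0.91 [243. 235.] 441 med [ 0.603 -0.167  0.063] z5/95 [0.009 0.068]
pot_a 0.87 [323. 356.] 889 med [0.769 0.143 0.062] z5/95 [0.01  0.066]
syrup 0.72 [215. 290.] 1122 med [ 0.782 -0.118  0.091] z5/95 [0.001 0.151]
syrup 0.67 [300. 283.] 1913 med [0.643 0.01  0.057] z5/95 [0.002 0.097]
card 0.72 [246. 316.] 562 med [ 0.765 -0.044  0.021] z5/95 [0.001 0.06 ]
cover_seat 0.67 [273. 166.] 2526 med [ 0.341 -0.278  0.013] z5/95 [0.006 0.048]
lid_hinge 0.66 [307. 241.] 6203 med [ 0.579 -0.02   0.116] z5/95 [0.084 0.12 ]
pin_mid 0.79 [297. 285.] 1691 med [0.645 0.002 0.057] z5/95 [0.006 0.097]
```

```bash
cat > m.py <<'E'
from h import *
C={n:dict(np.load(n+'0.npz')) for n in ['top','scene']}
PP={n:cloud(C[n]) for n in C}
def sel(n,lo,hi):
    p=PP[n].reshape(-1,3); ok=(C[n]['z_map'].ravel()>0)&np.all((p>lo)&(p<hi),1); return p[ok]
def rect(q,name):
    (cx,cy),(w,h),a=cv2.minAreaRect((q[:,:2]*1000).astype(np.float32))
    print(name,'c',round(cx,1),round(cy,1),'size',round(w,1),round(h,1),'ang',round(a,2),'zmed',np.median(q[:,2]).round(4),'n',len(q))
for n in C:
    q=sel(n,[.42,-.18,.105],[.66,.12,.13]); rect(q,n+' lidtop')
    q=sel(n,[.40,-.12,.085],[.485,0.05,.107]); rect(q,n+' tongue')
    q=sel(n,[.25,-.42,.006],[.43,-.15,.02]); rect(q,n+' plate')
    q=sel(n,[.25,-.42,.034],[.43,-.15,.06]); rect(q,n+' bar')
    q=sel(n,[.42,.25,.02],[.75,.5,.045]); rect(q,n+' traywalls')
    q=sel(n,[.42,.25,.05],[.56,.5,.07]); rect(q,n+' cupA')
    q=sel(n,[.6,.25,.05],[.75,.5,.07]); rect(q,n+' cupB')
    q=sel(n,[.45,-.45,.085],[.72,-.2,.13]); rect(q,n+' rackhigh')
    q=sel(n,[.63,-.15,.085],[.72,.12,.104]); rect(q,n+' brackets')
E
python3 m.py
python3 - <<'E'
from m import *
# rectified height map of rack from both
import cv2
for n,(x0,x1,y0,y1) in {'rack':(.42,.74,-.45,-.2),'box':(.38,.72,-.2,.14)}.items():
    ims=[]
    for v in C:
        s=2 if n=='rack' else 1.7
        s=1.5e-3 if n!='x' else 0
        W=int((y1-y0)/.0008);H=int((x1-x0)/.0008)
        im=np.zeros((H,W,3),np.uint8)
        p=PP[v].reshape(-1,3); col=C[v]['img'].reshape(-1,3)
        ok=(p[:,0]>x0)&(p[:,0]<x1)&(p[:,1]>y0)&(p[:,1]<y1)
        p=p[ok]
        hc=cv2.applyColorMap(np.clip(p[:,2]/.13*255,0,255).astype(np.uint8)[:,None],cv2.COLORMAP_JET)[:,0]
        for q,k in sorted(zip(p,hc),key=lambda t:t[0][2]):
            cv2.circle(im,(int((y1-q[1])/.0008),int((x1-q[0])/.0008)),1,k.tolist(),-1)
        ims.append(im)
    o=np.hstack(ims); f=min(800/o.shape[1],600/o.shape[0],1); cv2.imwrite(f'pics/h_{n}.png',cv2.resize(o,None,fx=f,fy=f))
# zoomed crops
c=C['top']['img'][150:275,415:510,::-1]; c2=C['scene']['img'][150:260,130:260,::-1]
cv2.imwrite('pics/z_rack.png',np.hstack([cv2.resize(c,(400,500),interpolation=cv2.INTER_CUBIC),cv2.resize(c2,(400,500),interpolation=cv2.INTER_CUBIC)]))
E
```

```text
top lidtop c 543.0 -32.3 size 201.2 210.3 ang 14.32 zmed 0.1161 n 5438
top tongue c 462.1 -12.8 size 125.2 45.7 ang 89.96 zmed 0.101 n 323
top plate c 335.7 -273.4 size 164.2 241.8 ang 4.32 zmed 0.012 n 4334
top bar c 335.7 -288.0 size 14.1 90.8 ang 2.49 zmed 0.0458 n 224
top traywalls c 586.4 369.8 size 242.5 172.5 ang 10.19 zmed 0.0279 n 949
top cupA c 517.3 353.2 size 52.2 52.2 ang 44.89 zmed 0.0583 n 354
top cupB c 667.6 352.3 size 52.9 50.9 ang 46.83 zmed 0.0584 n 334
top rackhigh c 584.9 -336.0 size 117.4 240.9 ang 80.81 zmed 0.1014 n 1969
top brackets c 665.7 -1.4 size 40.9 171.9 ang 13.7 zmed 0.0933 n 278
scene lidtop c 546.1 -30.6 size 195.6 210.6 ang 14.52 zmed 0.1168 n 5236
scene tongue c 461.9 -51.8 size 41.8 41.5 ang 13.89 zmed 0.1021 n 214
scene plate c 328.9 -276.4 size 157.7 236.6 ang 4.98 zmed 0.0132 n 2233
scene bar c 335.1 -288.8 size 20.9 94.1 ang 0.04 zmed 0.0455 n 199
scene traywalls c 585.4 370.0 size 243.4 170.5 ang 9.99 zmed 0.0281 n 1584
scene cupA c 518.1 354.0 size 52.1 53.4 ang 43.82 zmed 0.0586 n 454
scene cupB c 668.1 353.0 size 54.0 51.7 ang 22.34 zmed
[... 723 characters left out ...]
ets c 665.7 -1.4 size 40.9 171.9 ang 13.7 zmed 0.0933 n 278
scene lidtop c 546.1 -30.6 size 195.6 210.6 ang 14.52 zmed 0.1168 n 5236
scene tongue c 461.9 -51.8 size 41.8 41.5 ang 13.89 zmed 0.1021 n 214
scene plate c 328.9 -276.4 size 157.7 236.6 ang 4.98 zmed 0.0132 n 2233
scene bar c 335.1 -288.8 size 20.9 94.1 ang 0.04 zmed 0.0455 n 199
scene traywalls c 585.4 370.0 size 243.4 170.5 ang 9.99 zmed 0.0281 n 1584
scene cupA c 518.1 354.0 size 52.1 53.4 ang 43.82 zmed 0.0586 n 454
scene cupB c 668.1 353.0 size 54.0 51.7 ang 22.34 zmed 0.0586 n 573
scene rackhigh c 584.1 -335.4 size 121.0 241.8 ang 80.14 zmed 0.1039 n 1916
scene brackets c 662.6 -11.0 size 50.4 190.6 ang 14.18 zmed 0.094 n 692
```

View pics/h_rack.png

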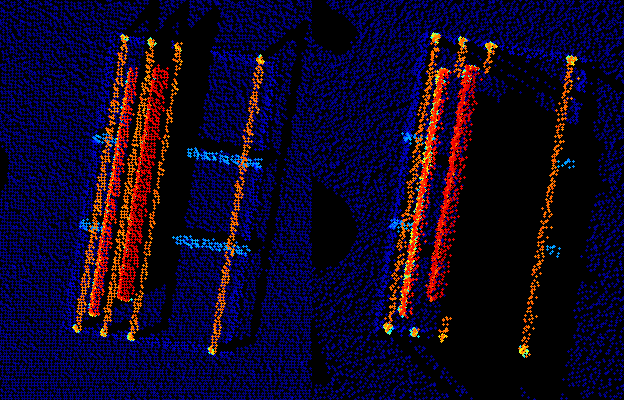

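View pics/h_box.png

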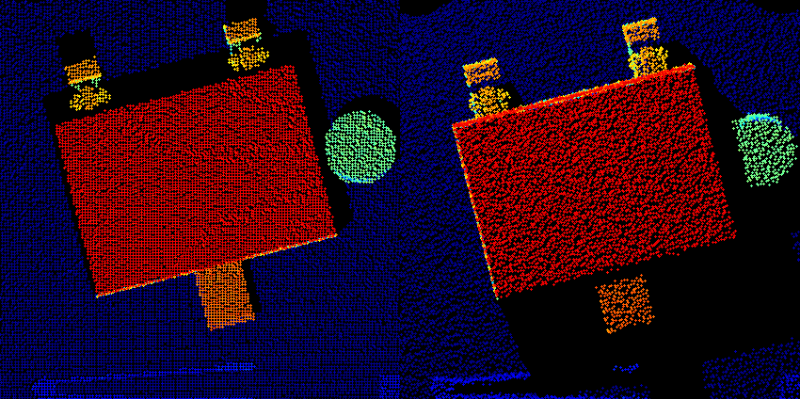

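View pics/z_rack.png

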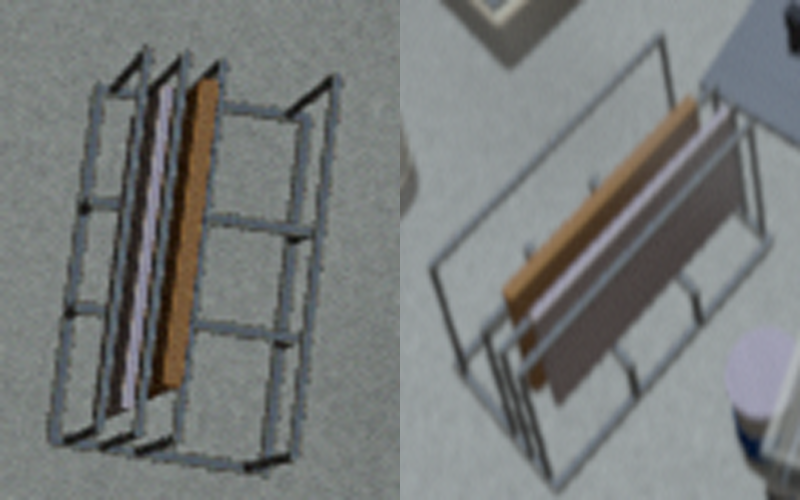

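```bash
cat > m2.py <<'E'
from m import *
def fr(q,yaw):
    a=np.radians(yaw); return q[:,:2]@np.array([[np.cos(a),-np.sin(a)],[np.sin(a),np.cos(a)]])
def unfr(p,yaw):
    a=np.radians(yaw); return np.array([[np.cos(a),-np.sin(a)],[np.sin(a),np.cos(a)]])@p
print('----')
for n in C:
    q=sel(n,[.46,-.18,.110],[.66,.12,.13]); rect(q,n+' lidtop')
    d=np.hypot(q[:,0]-.556,q[:,1]+.033)<.17; q=q[d]
    for yaw in [13.7,14.2,14.7]:
        f=fr(q,yaw); lo=np.percentile(f,.3,axis=0);hi=np.percentile(f,99.7,axis=0); print(yaw,(hi-lo).round(4),unfr((lo+hi)/2,yaw).round(4))
    q=sel(n,[.40,-.12,.085],[.485,0.0,.107]); f=fr(q,14.2); cf=fr(np.array([[.556,-.0325]]),14.2)[0]
    g=f-cf; k=(g[:,0]<-.08); g=g[k]; print(n,'tongue in lid frame',np.percentile(g,[1,99],axis=0).round(4),np.median(q[k][:,2]))
    q=sel(n,[.25,-.42,.006],[.43,-.15,.02]);q=q[np.abs(fr(q,3)[:,1]-fr(np.array([[.3355,-.288]]),3)[0,1])<.115]; q=q[np.abs(fr(q,3)[:,0]-fr(np.array([[.3355,-.288]]),3)[0,0])<.09]; rect(q,n+' plate')
    # hoops
    p=sel(n,[.45,-.45,.085],[.72,-.2,.112]); f=fr(p,-9.7)
    h,e=np.histogram(f[:,1],bins=np.arange(-.32,-.15,.003)); 
    print([(round(a,3),b) for a,b in zip(e,h) if b>15]); print('x range',np.percentile(f[:,0],[.5,99.5]))
    for y0 in (-.298,-.232):
        m=np.abs(f[:,1]-y0)<.012
        if m.sum()>20: print(y0,'fit',np.polyfit(f[m,0],f[m,1],1),np.median(f[m,1]),np.median(p[m,2]), 'n',m.sum(),np.percentile(f[m,0],[1,99]))
    q=sel(n,[.5,-.4,.025],[.7,-.25,.045]); g=fr(q,-9.7); h,e=np.histogram(g[:,0],bins=np.arange(.5,.8,.004)); print('rails',[(round(a,3),b) for a,b in zip(e,h) if b>6],np.median(q[:,2]))
E
python3 m2.py | sed '1,/----/d'
```

```text
top lidtop c 567.3 -26.1 size 151.0 210.4 ang 14.28 zmed 0.1162 n 5393
13.7 [0.1497 0.2086] [ 0.5666 -0.0262]
14.2 [0.1493 0.2086] [ 0.5667 -0.0261]
14.7 [0.1498 0.2087] [ 0.5668 -0.0261]
top tongue in lid frame [[-0.1147 -0.0161]
 [-0.0803  0.0232]] 0.10099219465469222
top plate c 336.5 -283.6 size 164.2 221.3 ang 4.32 zmed 0.012 n 4328
[(np.float64(-0.29), np.int64(99)), (np.float64(-0.287), np.int64(136)), (np.float64(-0.227), np.int64(16)), (np.float64(-0.224), np.int64(102)), (np.float64(-0.221), np.int64(54)), (np.float64(-0.206), np.int64(168)), (np.float64(-0.203), np.int64(80)), (np.float64(-0.2), np.int64(142)), (np.float64(-0.197), np.int64(25)), (np.float64(-0.194), np.int64(26)), (np.float64(-0.191), np.int64(69)), (np.float64(-0.188), np.int64(115)), (np.float64(-0.185), np.int64(127)), (np.float64(-0.182), np.int64(47)), (np.float64(-0.179), np.int64(126)), (np.float64(-0.176), np.int64(74))]
x range [0.51382612 0.75147541]
-0.298 fit [ 0.00218736 -0.28927432] -0.2877434705367726 0.09960135916749069 n 163 [0.51470262 0.751241  ]
-0.232 fit [ 0.00355718 -0.2243866 ] -0.
[... 984 characters left out ...]
4(-0.194), np.int64(18)), (np.float64(-0.191), np.int64(23)), (np.float64(-0.188), np.int64(172)), (np.float64(-0.185), np.int64(226)), (np.float64(-0.182), np.int64(24)), (np.float64(-0.179), np.int64(108)), (np.float64(-0.176), np.int64(121))]
x range [0.51267473 0.75223442]
-0.298 fit [ 0.00220953 -0.28915968] -0.2874796008128282 0.09957643234411617 n 113 [0.51315052 0.75259444]
-0.232 fit [ 1.60365422e-04 -2.21746410e-01] -0.22122211645264298 0.09818089335913316 n 33 [0.51155002 0.75198848]
rails [(np.float64(0.592), np.int64(13)), (np.float64(0.596), np.int64(23)), (np.float64(0.6), np.int64(12)), (np.float64(0.664), np.int64(17)), (np.float64(0.668), np.int64(20))] 0.039462621885470506
```

Request:
jog_arm(
  motion=[
    [0.071,0.132,0,0.0125,100],
    [0.071,0.132,0,0,100],
    [0.071,0.132,0,0,100],
    [0.071,0.132,0,0,100],
    [0.071,0.132,0,0,100],
  ],
  newtons=40,
)

```text
time_s: 2.38
eef_pos: [0.2912, -0.3673, 0.2011]
tcp_rot: [179.9, -0.1, 14.3]
contact_force: [0.3, -0.3, 0.6]
opening: 0.0855
```

Request:
jog_arm(
  motion=[
    [0.071,0.132,0,0,100],
    [0.071,0.132,0,0,100],
    [0.071,0.132,0,0,100],
    [0.071,0.132,0,0,100],
    [0.071,0.132,0,0,100],
  ],
)

```text
time_s: 3.0
eef_pos: [0.4331, -0.1033, 0.2012]
tcp_rot: [179.9, -0.1, 14.3]
contact_force: [0.9, -0.7, -0.9]
opening: 0.0858
```

Request:
jog_arm(
  motion=[
    [0.071,0.13,0,0,100],
    [0,0,-0.02,0,100],
    [0,0,0,0,100],
    [0,0,0,0,100],
    [0,0,0,0,100],
  ],
)

```text
time_s: 3.62
eef_pos: [0.4602, -0.0543, 0.1929]
tcp_rot: [180.0, -0.0, 14.1]
contact_force: [0.0, 0.4, 0.7]
opening: 0.0853
```

```bash
python3 - <<'E'
from h import *
s,c=snap('wrist','w1.png'); P=cloud(c,s)
print(s['eef_pos'])
import cv2
uv=project(c,np.array([[.4609,-.0525,.101],[.5665,-.0256,.116],[.4434,-.057,.101]]),s); print(uv)
for x in range(300,345,20): print([P[v,x].round(3).tolist() for v in (150,200,250)])
q=P[(P[...,2]>.09)&(P[...,2]<.108)&(P[...,0]<.49)]; q=q[np.hypot(q[:,0]-.46,q[:,1]+.05)<.06]
print(len(q), np.median(q,0), cv2.minAreaRect((q[:,:2]*1000).astype(np.float32)))
E
```

```text
[ 0.46018661 -0.05430907  0.19294897]
[[321.74942766 237.69490877]
 [321.1767507   83.75295991]
 [321.8899099  261.15230755]]
[[0.52, -0.023, 0.117], [0.484, -0.03, 0.1], [0.448, -0.039, 0.101]]
[[0.523, -0.036, 0.116], [0.488, -0.044, 0.101], [0.451, -0.054, 0.101]]
[[0.526, -0.049, 0.115], [0.491, -0.058, 0.1], [0.455, -0.068, 0.101]]
3498 [ 0.46655875 -0.05008744  0.1011415 ] ((466.5642395019531, -50.781158447265625), (50.20718765258789, 40.00868606567383), 14.116840362548828)
```

View pics/w1.png

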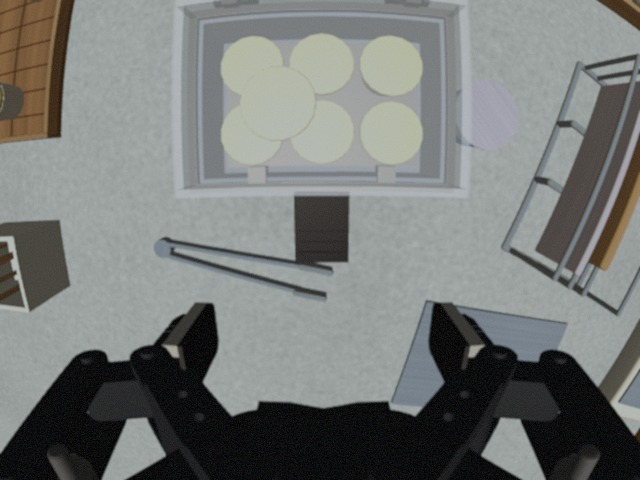

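The wrist view shows the tongue centred at (321,228) between the fingers, matching the prediction. The piled cup is at (277,103) through the lid. Lowering and pinching.

Request:
jog_arm(
  motion=[
    [0,0.004,-0.1,0,100],
    [0,0,-0.1,0,100],
    [0,0,-0.098,0,100],
    [0,0,0,0,100],
    [0,0,0,0,40],
  ],
  newtons=40,
)

```text
time_s: 4.3
eef_pos: [0.4615, -0.0516, 0.0746]
tcp_rot: [180.0, -0.1, 14.3]
contact_force: [0.2, 0.9, -0.4]
opening: 0.0697
```

Request:
jog_arm(
  motion=[
    [0,0,0,0,25],
    [0,0,0,0,25],
    [0,0,0,0,25],
    [0,0,0,0,25],
    [0,0,0,0,25],
  ],
)

```text
time_s: 4.92
eef_pos: [0.4605, -0.0513, 0.0735]
tcp_rot: [-180.0, -0.0, 14.3]
contact_force: [0.2, 0.5, -0.2]
opening: 0.0214
```

The opening is 21 mm, but the tongue is 40 mm wide. Something is off, so I'm looking before moving.

```bash
python3 - <<'E'
from h import *
s,c=snap('wrist','w2.png'); print(s['eef_pos'],s['opening'],s['contact_force'])
s2,c2=snap('scene','s2.png'); im=c2['img'][130:330,200:440,::-1]; cv2.imwrite('pics/s2z.png',cv2.resize(im,(720,600),interpolation=cv2.INTER_CUBIC))
E
```

```text
[ 0.46046362 -0.05127363  0.07354149] 0.021428416821850704 [ 0.1566144   0.50716071 -0.15662717]
```

View pics/w2.png

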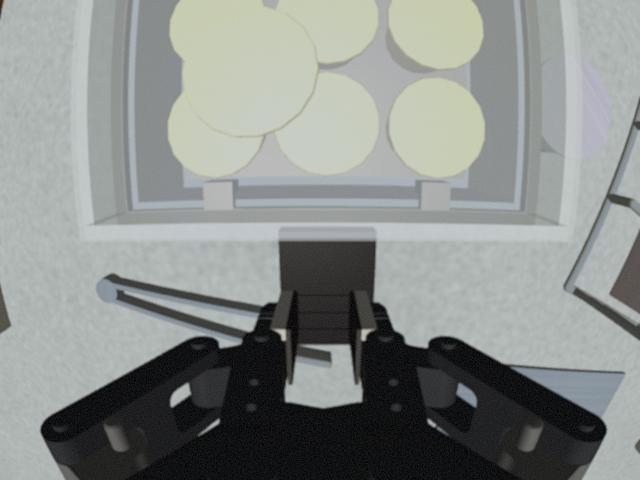

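View pics/s2z.png

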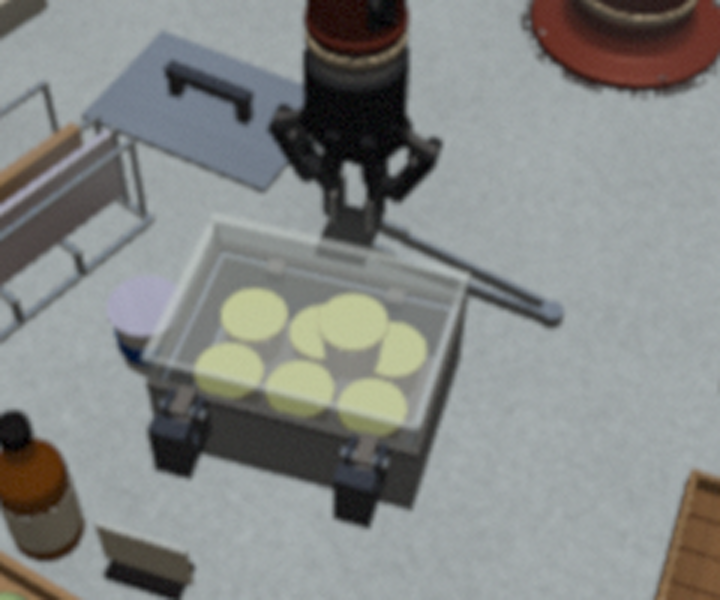

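```bash
python3 - <<'E'
from h import *
s,c=snap('wrist','w2.png'); P=cloud(c,s)
R=RR(s['tcp_rot']); 
for v in range(225,400,12):
    print(v,[ (u,*( (P[v,u]-s['eef_pos'])@R*1000).round(0).astype(int).tolist()) if c['z_map'][v,u]>0 else u for u in (270,283,292,305,326,350,362,370)])
E
```

```text
225 [(270, 39, -20, -43), (283, 39, -15, -42), (292, 39, -12, -42), (305, 39, -7, -44), (326, 39, 0, -42), (350, 39, 9, -43), (362, 39, 13, -43), (370, 39, 16, -43)]
237 [(270, 35, -20, -43), (283, 35, -15, -43), (292, 35, -12, -43), (305, 35, -7, -43), (326, 35, 0, -42), (350, 35, 9, -42), (362, 35, 14, -42), (370, 35, 17, -42)]
249 [(270, -2, -37, 74), (283, 26, -17, -27), (292, 26, -13, -27), (305, 26, -8, -27), (326, 26, 1, -27), (350, 26, 10, -26), (362, 27, 15, -29), (370, 26, 19, -28)]
261 [(270, -11, -38, 74), (283, 21, -17, -27), (292, 21, -13, -27), (305, 21, -8, -28), (326, 21, 1, -29), (350, 21, 11, -27), (362, 21, 15, -27), (370, 21, 19, -27)]
273 [(270, -20, -38, 74), (283, 16, -17, -28), (292, 16, -13, -28), (305, 16, -8, -28), (326, 15, 1, -27), (350, 16, 11, -28), (362, 16, 16, -28), (370, 16, 19, -27)]
285 [(270, -29, -39, 74), (283, 10, -18, -27), (292, 11, -14, -28), (305, 10, -8, -27), (326, 10, 1, -27), (350, 11, 11, -28), (362, 11, 16, -28), (370, 11, 19, -28)]
297 [(270, -39, -39, 74), (283, 11, -16, -43), (292, 11, -13, -42), (305, 5, -8, -28), (326, 5, 1, -2
[... 690 characters left out ...]
, 6, 12, -70), (370, 12, 13, -80)]
357 [(270, 12, -15, -87), (283, 6, -13, -77), 292, (305, -78, -14, 56), (326, -82, 2, 61), (350, -89, 20, 74), (362, 3, 12, -72), (370, 12, 12, -87)]
369 [(270, 17, -13, -99), (283, 1, -13, -76), (292, -5, -11, -68), (305, -100, -15, 72), (326, -100, 2, 73), (350, -101, 21, 73), (362, 0, 12, -75), (370, 16, 11, -99)]
381 [(270, 17, -12, -105), (283, -3, -13, -78), (292, -9, -11, -69), (305, -113, -15, 74), (326, -112, 2, 73), (350, -112, 21, 72), (362, -4, 12, -76), (370, 17, 10, -105)]
393 [(270, 17, -12, -109), (283, -8, -13, -77), (292, -125, -26, 73), (305, -124, -15, 73), (326, -124, 2, 73), (350, -125, 22, 74), (362, -9, 12, -76), (370, 16, 10, -108)]
```

```bash
python3 - <<'E'
from h import *
s,c=snap('wrist','w2.png'); P=cloud(c,s); R=RR(s['tcp_rot']); T=(P-s['eef_pos'])@R*1000
print(s['time_s'])
m=(c['z_map']>0)&(T[...,2]<-10)&(abs(T[...,0])<13)&(abs(T[...,1])<45)
# finger points distribution: y vs z
q=T[m]; 
for z in range(-80,-20,4):
    k=q[(q[:,2]>=z)&(q[:,2]<z+4)]; print(z,len(k),np.percentile(k[:,1],[0,50,100]).round(0) if len(k) else '',np.percentile(k[:,0],[0,100]).round(0) if len(k) else '')
im=c['img'][220:420,220:430,::-1]; cv2.imwrite('pics/w2z.png',cv2.resize(im,(630,600),interpolation=cv2.INTER_CUBIC))
E
```

```text
5.075
-80 1200 [-43.  11.  41.] [-10.  13.]
-76 671 [-40.  12.  38.] [-10.  13.]
-72 635 [-30. -11.  29.] [-11.  12.]
-68 641 [-18.  10.  17.] [-12.  11.]
-64 355 [-25.  10.  23.] [-11.  12.]
-60 457 [-25. -11.  24.] [-11.  11.]
-56 457 [-25.  10.  24.] [-12.  12.]
-52 375 [-25.  10.  24.] [-11.  11.]
-48 401 [-25. -11.  24.] [-10.  11.]
-44 314 [-25.  -1.  24.] [-11.  11.]
-40 307 [-24. -11.  22.] [-10.  11.]
-36 114 [-16.  -1.  17.] [-12.  11.]
-32 1391 [-19.  -0.  21.] [-13.  13.]
-28 2006 [-19.   1.  21.] [-13.  13.]
-24 0
```

View pics/w2z.png

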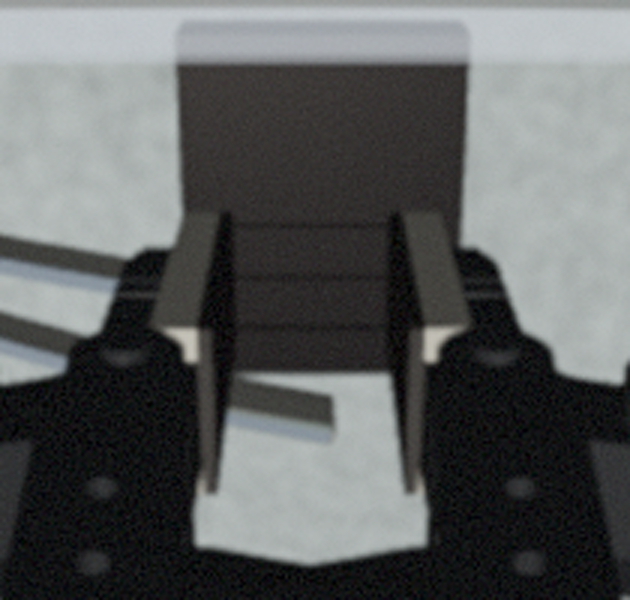

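```bash
python3 - <<'E'
from h import *
print(r.grip_depth,[a for a in dir(r) if a[0]!='_'])
c=dict(np.load('wrist0.npz')); s={'tcp_rot':[0,0,0],'eef_pos':np.zeros(3)}
T=cloud(c,s)*1000
q=T[(c['z_map']>0)&(abs(T[...,0])<25)&(abs(T[...,1])<75)&(T[...,2]<20)]
for z in range(-130,0,6):
    k=q[(q[:,2]>=z)&(q[:,2]<z+6)]; print(z,len(k),np.percentile(k,[1,50,99],axis=0)[:,:2].round(0).tolist() if len(k) else '')
E
```

```text
0.0187 ['PlanningError', 'camera', 'get_state', 'grip_depth', 'hand_in', 'regions_of']
-130 9251 [[3.0, -69.0], [12.0, -0.0], [20.0, 68.0]]
-124 7879 [[-9.0, -70.0], [11.0, -1.0], [19.0, 69.0]]
-118 8316 [[-11.0, -70.0], [11.0, -1.0], [18.0, 69.0]]
-112 7098 [[-11.0, -71.0], [11.0, 0.0], [17.0, 70.0]]
-106 4429 [[-12.0, -73.0], [10.0, -3.0], [17.0, 71.0]]
-100 6363 [[-11.0, -73.0], [4.0, 38.0], [13.0, 72.0]]
-94 2083 [[6.0, -71.0], [12.0, 38.0], [14.0, 69.0]]
-88 565 [[5.0, -65.0], [12.0, -43.0], [14.0, 64.0]]
-82 1092 [[1.0, -49.0], [9.0, 41.0], [11.0, 48.0]]
-76 1049 [[-7.0, -56.0], [7.0, 42.0], [11.0, 55.0]]
-70 1133 [[-11.0, -56.0], [6.0, -43.0], [11.0, 55.0]]
-64 1010 [[-11.0, -56.0], [6.0, -1.0], [11.0, 55.0]]
-58 891 [[-11.0, -56.0], [6.0, 42.0], [11.0, 55.0]]
-52 665 [[-11.0, -54.0], [4.0, 42.0], [11.0, 52.0]]
-46 127 [[-10.0, -44.0], [1.0, -43.0], [9.0, 43.0]]
-40 0 
-34 0 
-28 0 
-22 0 
-16 0 
-10 0 
-4 0
```

The jaws closed above the tongue. The wrist depth map shows the real fingertips about 33 mm behind the reported TCP (46 mm when open), so the grasp point is about 55 mm behind it. I'll reopen, go lower and pinch again.

Request:
jog_arm(
  motion=[
    [0,0,0,0,100],
    [0,0,0,0,100],
    [0,0,0,0,100],
    [0,0,0,0,100],
    [0,0,-0.03,0,100],
  ],
)

```text
time_s: 5.75
eef_pos: [0.4613, -0.0514, 0.0617]
tcp_rot: [180.0, -0.1, 14.3]
contact_force: [0.6, -0.7, 0.3]
opening: 0.0852
```

Request:
jog_arm(
  motion=[
    [0,-0.003,-0.03,0,100],
    [0,0,-0.03,0,100],
    [0,0,0,0,30],
    [0,0,0,0,30],
    [0,0,0,0,30],
  ],
)

```text
time_s: 6.38
eef_pos: [0.4609, -0.0525, 0.0379]
tcp_rot: [180.0, -0.1, 14.3]
contact_force: [-0.5, -1.1, -0.9]
opening: 0.0395
```

Request:
jog_arm(
  motion=[
    [0,0,0,0,30],
    [0,0,0,0,30],
    [0,0,0,0,30],
    [0,0,0,0,30],
    [0,0,0,0,30],
  ],
)

```text
time_s: 7.0
eef_pos: [0.4608, -0.0525, 0.0378]
tcp_rot: [180.0, -0.0, 14.3]
contact_force: [-0.1, -1.0, 5.2]
opening: 0.0393
```

```bash
python3 - <<'E'
import numpy as np
th=np.r_[np.linspace(0,84,15),87,90]; ph=np.radians(4.05+th); a=np.radians(14.3)
h=-.1985*np.cos(ph); z=.1985*np.sin(ph)
X=np.c_[h*np.cos(a),h*np.sin(a),z]; X-=X[0]; F=np.round(X/.4,3)
print(np.diff(F,axis=0).round(3).tolist()); print(X[[5,10,15,16]].round(4))
E
```

```text
[[0.006, 0.002, 0.052], [0.012, 0.002, 0.05], [0.016, 0.005, 0.049], [0.021, 0.005, 0.047], [0.026, 0.007, 0.045], [0.031, 0.007, 0.041], [0.034, 0.009, 0.038], [0.038, 0.01, 0.034], [0.041, 0.01, 0.03], [0.044, 0.012, 0.025], [0.047, 0.011, 0.02], [0.048, 0.013, 0.016], [0.049, 0.012, 0.009], [0.05, 0.013, 0.005], [0.025, 0.007, 0.0], [0.026, 0.006, -0.001]]
[[0.0325 0.0083 0.0971]
 [0.1077 0.0275 0.1645]
 [0.1954 0.0498 0.1844]
 [0.2055 0.0524 0.184 ]]
```

Request:
jog_arm(
  motion=[
    [0.006,0.002,0.052,0,25],
    [0.012,0.002,0.05,0,25],
    [0.016,0.005,0.049,0,25],
    [0.021,0.005,0.047,0,25],
    [0.026,0.007,0.045,0,25],
  ],
)

```text
time_s: 7.62
eef_pos: [0.4899, -0.0443, 0.1336]
tcp_rot: [-179.9, 0.4, 14.3]
contact_force: [0.2, 0.3, -5.0]
opening: 0.0392
```

Request:
jog_arm(
  motion=[
    [0.031,0.007,0.041,0,25],
    [0.034,0.009,0.038,0,25],
    [0.038,0.01,0.034,0,25],
    [0.041,0.01,0.03,0,25],
    [0.044,0.012,0.025,0,25],
  ],
)

```text
time_s: 8.25
eef_pos: [0.5631, -0.026, 0.2008]
tcp_rot: [-179.9, 0.7, 14.2]
contact_force: [-4.8, -1.4, 2.3]
opening: 0.0396
```

Request:
jog_arm(
  motion=[
    [0.047,0.011,0.02,0,25],
    [0.048,0.013,0.016,0,25],
    [0.049,0.012,0.009,0,25],
    [0.05,0.013,0.005,0,25],
    [0.025,0.007,0,0,25],
  ],
)

```text
time_s: 8.88
eef_pos: [0.6548, -0.0026, 0.2218]
tcp_rot: [-180.0, 0.2, 14.3]
contact_force: [-3.0, -0.4, 5.3]
opening: 0.0392
```

Request:
jog_arm(
  motion=[
    [0.013,0.003,0,0,25],
    [0.013,0.003,-0.001,0,25],
    [0,0,0,0,25],
    [0,0,0,0,25],
    [0,0,0,0,25],
  ],
)

```text
time_s: 9.5
eef_pos: [0.6655, 0.0, 0.2213]
tcp_rot: [-180.0, 0.1, 14.3]
contact_force: [-3.3, 0.2, 2.8]
opening: 0.0395
```

```bash
python3 - <<'E'
from h import *
s,c=snap('scene','s3.png'); print(s['eef_pos'],s['contact_force'],s['ft_torque'])
im=c['img'][80:330,180:440,::-1]; cv2.imwrite('pics/s3z.png',cv2.resize(im,(624,600),interpolation=cv2.INTER_CUBIC))
P=cloud(c); np.savez('s3.npz',**c)
E
```

```text
[6.65518534e-01 4.78137869e-05 2.21260824e-01] [-3.30894805  0.24221423  2.7932724 ] [-0.09863969  1.00516333  0.00489996]
```

View pics/s3z.png

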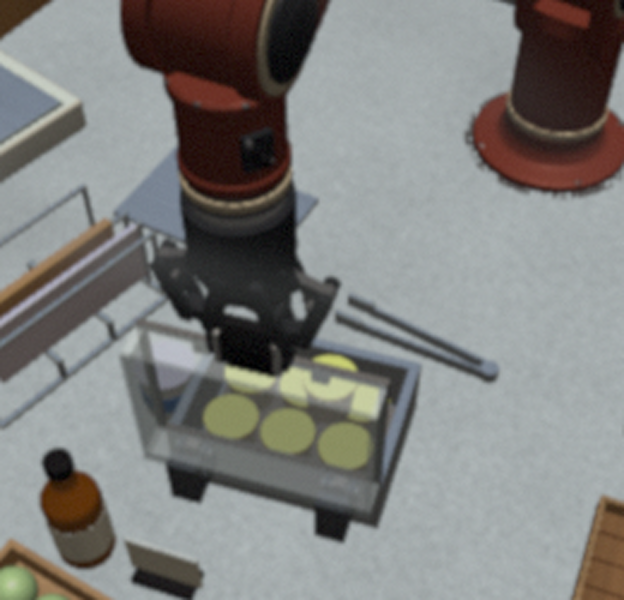

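The lid looks upright on the hinges. I'm measuring its tilt and hinge position from the depth map.

```bash
cat > lid.py <<'E'
from h import *
def lidface(c,mask,s=None):
    P=cloud(c,s); q=P[mask&(c['z_map']>0)]; 
    return q
E
python3 - <<'E'
from h import *
c=dict(np.load('s3.npz')); P=cloud(c).reshape(-1,3)
a=np.radians(14.3); o=np.array([.5665,-.0256])
x=(P[:,:2]-o)@[np.cos(a),np.sin(a)]; y=(P[:,:2]-o)@[-np.sin(a),np.cos(a)]; z=P[:,2]
m=(abs(y)<.1)&(x>.085)&(x<.15)&(z>.105)&(z<.26)
print(m.sum())
for z0 in np.arange(.08,.28,.015):
    k=m&(abs(z-z0)<.0075)
    if k.sum()>5: print(z0.round(3),k.sum(),np.percentile(x[k],[10,50,90]).round(4),np.percentile(y[k],[2,98]).round(3))
E
```

```text
5209
0.11 274 [0.1199 0.1207 0.1218] [-0.094  0.096]
0.125 350 [0.1198 0.1208 0.1219] [-0.097  0.097]
0.14 359 [0.12  0.121 0.122] [-0.095  0.095]
0.155 382 [0.12   0.1211 0.1221] [-0.096  0.095]
0.17 381 [0.1201 0.1212 0.1222] [-0.095  0.096]
0.185 403 [0.1203 0.1212 0.1222] [-0.096  0.096]
0.2 434 [0.1203 0.1213 0.1223] [-0.095  0.096]
0.215 435 [0.1203 0.1214 0.1224] [-0.095  0.095]
0.23 461 [0.1205 0.1215 0.1225] [-0.096  0.096]
0.245 1674 [0.0905 0.1096 0.1216] [-0.096  0.097]
0.26 56 [0.1058 0.1068 0.1104] [-0.02   0.027]
```

Lid face is at box x = 0.121, within 0.5° of vertical, and on its pins. Next: lift straight up 90 mm.

Request:
jog_arm(
  motion=[
    [0,0,0.02,0,25],
    [0,0,0.03,0,25],
    [0,0,0.03,0,25],
    [0,0,0.03,0,25],
    [0,0,0.02,0,25],
  ],
)

```text
time_s: 10.18
eef_pos: [0.6665, -0.0, 0.2748]
tcp_rot: [180.0, -0.1, 14.3]
contact_force: [0.2, 0.7, -4.1]
opening: 0.0393
```

Request:
jog_arm(
  motion=[
    [0,0,0.02,0,25],
    [0,0,0.03,0,25],
    [0,0,0.03,0,25],
    [0,0,0.03,0,25],
    [0,0,0,0,25],
  ],
)

```text
time_s: 10.8
eef_pos: [0.6668, 0.0, 0.3192]
tcp_rot: [180.0, -0.2, 14.3]
contact_force: [-0.3, -0.1, -2.9]
opening: 0.0396
```

```bash
python3 - <<'E'
from h import *
s,c=snap('scene','s4.png'); print(s['eef_pos'],s['contact_force'],s['ft_torque'])
P=cloud(c).reshape(-1,3)
a=np.radians(14.3); o=np.array([.5665,-.0256])
x=(P[:,:2]-o)@[np.cos(a),np.sin(a)]; y=(P[:,:2]-o)@[-np.sin(a),np.cos(a)]; z=P[:,2]
m=(abs(y)<.1)&(x>.085)&(x<.15)
for z0 in np.arange(.14,.38,.03):
    k=m&(abs(z-z0)<.0075)
    if k.sum()>5: print(z0.round(3),k.sum(),np.percentile(x[k],[10,50,90]).round(4),np.percentile(y[k],[2,98]).round(3))
E
```

```text
[6.66832036e-01 4.25859527e-05 3.19163280e-01] [-0.30164676 -0.10475525 -2.90564374] [-0.05302593  0.00301378 -0.06011145]
0.2 381 [0.1226 0.1237 0.1246] [-0.096  0.096]
0.23 473 [0.1225 0.1236 0.1246] [-0.095  0.096]
0.26 515 [0.1224 0.1235 0.1245] [-0.097  0.096]
0.29 566 [0.1224 0.1234 0.1244] [-0.096  0.095]
0.32 632 [0.1222 0.1232 0.1243] [-0.096  0.096]
0.35 1747 [0.0902 0.1082 0.1212] [-0.096  0.097]
```

View pics/s4.png

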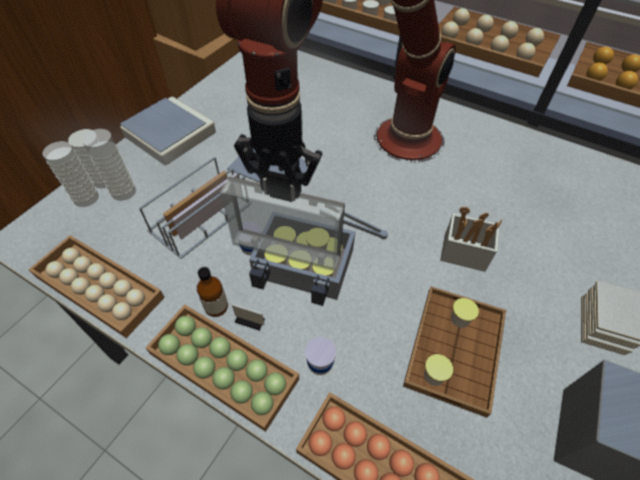

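The lid is upright and clear of the pins, with its ears about 0.17 m up. Carrying it to the rack bay with a turn.

Request:
jog_arm(
  motion=[
    [-0.02,-0.06,0,0.05,25],
    [-0.02,-0.09,0,0.075,25],
    [-0.02,-0.09,0,0.075,25],
    [-0.02,-0.09,0,0.075,25],
    [-0.02,-0.09,0,0.075,25],
  ],
)

```text
time_s: 11.48
eef_pos: [0.6254, -0.1693, 0.3167]
tcp_rot: [-179.9, 0.1, 46.0]
contact_force: [0.2, 0.4, -3.8]
opening: 0.0391
```

Request:
jog_arm(
  motion=[
    [-0.022,-0.09,0,0.075,25],
    [-0.022,-0.09,0,0.075,25],
    [-0.022,-0.09,0,0.075,25],
    [-0.022,-0.09,0,0.075,25],
    [-0.022,-0.06,0,0.05,25],
  ],
)

```text
time_s: 12.1
eef_pos: [0.5806, -0.3389, 0.3163]
tcp_rot: [-179.9, 0.1, 77.3]
contact_force: [0.4, -0.2, -3.5]
opening: 0.0394
```

Request:
jog_arm(
  motion=[
    [-0.006,-0.053,0,0.034,25],
    [0,0,0,0,25],
    [0,0,0,0,25],
    [0,0,0,0,25],
    [0,0,0,0,25],
  ],
)

```text
time_s: 12.72
eef_pos: [0.5801, -0.3561, 0.3178]
tcp_rot: [180.0, -0.0, 80.4]
contact_force: [0.6, -0.1, -2.3]
opening: 0.0393
```

```bash
python3 - <<'E'
from h import *
s,c=snap('scene','s5.png'); print(s['eef_pos'],s['tcp_rot'],s['contact_force'],s['ft_torque'])
s2,t=snap('top','t5.png')
cv2.imwrite('pics/s5z.png',np.hstack([cv2.resize(c['img'][60:280,100:320,::-1],(400,400)),cv2.resize(t['img'][130:290,400:560,::-1],(400,400))]))
for n,cc in (('s',c),('t',t)):
    P=cloud(cc)[cc['z_map']>0].reshape(-1,3)
    a=np.radians(-9.6); o=np.array([.5805,-.3574])
    x=(P[:,:2]-o)@[np.cos(a),np.sin(a)]; y=(P[:,:2]-o)@[-np.sin(a),np.cos(a)]; z=P[:,2]
    m=(abs(x)<.13)&(abs(y)<.06)&(z>.15)
    for z0 in np.arange(.17,.4,.02):
        k=m&(abs(z-z0)<.01)
        if k.sum()>5:
            print(n,z0.round(3),k.sum(),'x',np.percentile(x[k],[1,99]).round(4),'y',np.percentile(y[k],[2,50,98]).round(3),'slope',np.polyfit(x[k],y[k],1)[0].round(3))
E
```

```text
[ 0.58012642 -0.35606704  0.3177509 ] [ 1.79988506e+02 -1.69930717e-02  8.04428404e+01] [ 0.59590616 -0.13692188 -2.29583722] [ 0.09484319 -0.00824986  0.00388652]
s 0.17 6 x [-0.0733  0.0742] y [-0.003 -0.002  0.001] slope 0.005
s 0.19 217 x [-0.1025  0.1044] y [-0.008  0.021  0.024] slope -0.034
s 0.21 653 x [-0.104  0.104] y [-0.007  0.022  0.024] slope -0.036
s 0.23 675 x [-0.1033  0.1043] y [-0.008  0.022  0.024] slope -0.036
s 0.25 706 x [-0.104   0.1042] y [-0.008  0.021  0.024] slope -0.034
s 0.27 744 x [-0.1036  0.1042] y [-0.008  0.021  0.024] slope -0.037
s 0.29 787 x [-0.1032  0.1042] y [-0.009  0.021  0.024] slope -0.035
s 0.31 835 x [-0.1029  0.1044] y [-0.009  0.021  0.024] slope -0.036
s 0.33 869 x [-0.1033  0.1043] y [-0.008  0.021  0.024] slope -0.037
s 0.35 1336 x [-0.1038  0.103 ] y [-0.017  0.007  0.023] slope -0.01
s 0.37 308 x [-0.0345  0.0326] y [-0.003  0.007  0.014] slope -0.041
s 0.39 365 x [-0.0465  0.0451] y [-0.006  0.007  0.015] slope 0.014
t 0.19 109 x [-0.105   0.1018] y [-0.009  0.021  0.022] slope 0.042
t 0.21 279 x [-0.1055  0.1031] y [-0.012  0.021  0.022] slope 0.043
t 0.23 278 x [-0.1052  0.1016] y [-0.011  0.021  0.022] slope 0.047
t 0.25 305 x [-0.1052  0.1029] y [-0.009  0.021  0.022] slope 0.038
t 0.27 322 x [-0.1052  0.1017] y [-0.012  0.021  0.022] slope 0.047
t 0.29 342 x [-0.1051  0.1019] y [-0.01   0.021  0.022] slope 0.04
t 0.31 370 x [-0.1051  0.1025] y [-0.011  0.021  0.022] slope 0.042
t 0.33 600 x [-0.1049  0.1034] y [-0.018  0.02   0.022] slope 0.044
t 0.35 1503 x [-0.1034  0.1039] y [-0.017  0.007  0.021] slope 0.023
t 0.37 129 x [-0.0333  0.0319] y [0.005 0.007 0.013] slope 0.001
t 0.39 138 x [-0.0481  0.0452] y [-0.004  0.008  0.014] slope 0.01
```

View pics/s5z.png

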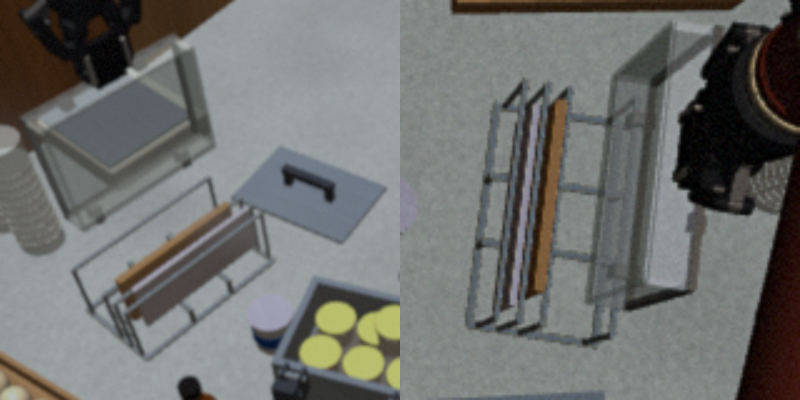

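The lid is centred in the bay (x ±104, face at y +21, vertical). Lowering.

Request:
jog_arm(
  motion=[
    [0,-0.003,-0.06,0,25],
    [0,0,-0.09,0,25],
    [0,0,-0.09,0,25],
    [0,0,-0.08,0,25],
    [0,0,-0.05,0,25],
  ],
)

```text
time_s: 13.45
eef_pos: [0.5788, -0.3581, 0.1675]
tcp_rot: [-179.8, -0.0, 80.4]
contact_force: [0.6, -0.1, -3.3]
opening: 0.0391
```

Request:
jog_arm(
  motion=[
    [0,0,-0.005,0,25],
    [0,0,-0.005,0,25],
    [0,0,-0.004,0,25],
    [0,0,0,0,25],
    [0,0,0,0,25],
  ],
)

```text
time_s: 14.08
eef_pos: [0.5799, -0.3586, 0.1644]
tcp_rot: [180.0, 0.0, 80.3]
contact_force: [0.1, -0.1, -3.3]
opening: 0.0391
```

Request:
jog_arm(
  motion=[
    [0,0,-0.004,0,25],
    [0,0,-0.004,0,25],
    [0,0,0,0,25],
    [0,0,0,0,25],
    [0,0,0,0,25],
  ],
)

```text
time_s: 14.7
eef_pos: [0.5799, -0.3586, 0.1619]
tcp_rot: [179.9, 0.0, 80.3]
contact_force: [-1.5, 0.9, 6.2]
opening: 0.0396
```

It's down on the rails (force went from −3 to +6 N). Opening and looking.

Request:
jog_arm(
  motion=[
    [0,0,0,0,48],
    [0,0,0,0,55],
    [0,0,0,0,65],
    [0,0,0,0,80],
    [0,0,0,0,80],
  ],
)

```text
time_s: 15.32
eef_pos: [0.5797, -0.3585, 0.1606]
tcp_rot: [-180.0, -0.0, 80.4]
contact_force: [0.1, 0.7, -0.2]
opening: 0.0683
```

```bash
cat > lidrack.py <<'E'
from h import *
def chk():
    s,c=snap('scene','s6.png'); s2,t=snap('top','t6.png'); print(s['eef_pos'],s['contact_force'],s['opening'])
    cv2.imwrite('pics/s6z.png',np.hstack([cv2.resize(c['img'][60:280,100:320,::-1],(400,400)),cv2.resize(t['img'][130:290,400:560,::-1],(400,400))]))
    for n,cc in (('s',c),('t',t)):
        P=cloud(cc)[cc['z_map']>0].reshape(-1,3)
        a=np.radians(-9.6); o=np.array([.5805,-.3574])
        x=(P[:,:2]-o)@[np.cos(a),np.sin(a)]; y=(P[:,:2]-o)@[-np.sin(a),np.cos(a)]; z=P[:,2]
        m=(abs(x)<.13)&(abs(y)<.06)
        for z0 in np.arange(.05,.23,.02):
            k=m&(abs(z-z0)<.01)
            if k.sum()>5: print(n,z0.round(3),k.sum(),'x',np.percentile(x[k],[1,99]).round(4),'y',np.percentile(y[k],[2,50,98]).round(3))
E
python3 -c "from lidrack import *; chk()"
```

```text
[ 0.57972942 -0.35845582  0.16060998] [ 0.13707     0.69111012 -0.20183898] 0.06826005047908205
s 0.05 114 x [-0.1203  0.1205] y [-0.032  0.037  0.059]
s 0.07 119 x [-0.1183  0.1204] y [-0.033  0.019  0.059]
s 0.09 308 x [-0.1198  0.1204] y [-0.031  0.021  0.058]
s 0.11 1149 x [-0.1043  0.1114] y [-0.008  0.041  0.053]
s 0.13 589 x [-0.1033  0.1046] y [-0.01   0.019  0.048]
s 0.15 558 x [-0.1026  0.1044] y [-0.01   0.019  0.022]
s 0.17 582 x [-0.1038  0.1044] y [-0.011  0.019  0.022]
s 0.19 1187 x [-0.1038  0.1037] y [-0.019  0.005  0.021]
s 0.21 224 x [-0.0471  0.0462] y [-0.009  0.005  0.011]
t 0.05 117 x [-0.1194  0.1188] y [-0.032  0.019  0.058]
t 0.07 224 x [-0.1195  0.1192] y [-0.031  0.019  0.057]
t 0.09 583 x [-0.1184  0.1185] y [-0.033  0.033  0.058]
t 0.11 827 x [-0.1117  0.1082] y [-0.002  0.043  0.057]
t 0.13 268 x [-0.1047  0.1018] y [-0.001  0.019  0.049]
t 0.15 228 x [-0.1048  0.1016] y [-0.013  0.019  0.02 ]
t 0.17 248 x [-0.1049  0.1036] y [-0.019  0.019  0.02 ]
t 0.19 1189 x [-0.1037  0.1041] y [-0.018  0.006  0.019]
t 0.21 86 x [-0.0472  0.0464] y [0.002 0.005 0.011]
```

View pics/s6z.png

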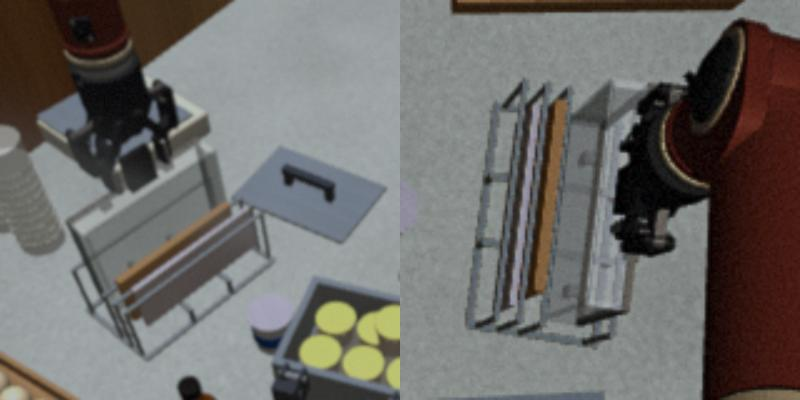

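The lid stands upright in the bay. Rising; meanwhile I'm locating the cup.

Request:
jog_arm(
  motion=[
    [0,0,0.02,0,90],
    [0,0,0.06,0,100],
    [0,0,0.12,0,100],
    [0,0,0.12,0,100],
    [0,0,0.05,0,100],
  ],
)

```text
time_s: 16.05
eef_pos: [0.5811, -0.3587, 0.3136]
tcp_rot: [179.6, 0.1, 80.3]
contact_force: [0.4, 0.2, -0.4]
opening: 0.085
```

```bash
python3 - <<'E'
from h import *
for n in ('scene','top'):
    s,c=snap(n,n[0]+'7.png'); P=cloud(c); np.savez(n[0]+'7.npz',**c)
    if n=='scene': print(s['eef_pos'],s['joint_positions'])
    m=(c['z_map']>0)&(P[...,2]>.098)&(P[...,2]<.112)&(np.hypot(P[...,0]-.5665,P[...,1]+.0256)<.1)
    q=P[m]; a=np.radians(14.3); f=(q[:,:2]-[.5665,-.0256])@np.array([[np.cos(a),-np.sin(a)],[np.sin(a),np.cos(a)]])
    k=(abs(f[:,0])<.06)&(abs(f[:,1])<.09); q=q[k]
    print(n,len(q),np.median(q,0).round(4), cv2.minEnclosingCircle((q[:,:2]*1000).astype(np.float32)), q[:,:2].mean(0), 'box frame',f[k].mean(0))
    m=(c['z_map']>0)&(P[...,2]>.05)&(P[...,2]<.065); 
    # brackets/ box rim
    m=(c['z_map']>0)&(P[...,2]>.07)&(P[...,2]<.082)&(np.hypot(P[...,0]-.5665,P[...,1]+.0256)<.14); q=P[m]
    f=(q[:,:2]-[.5665,-.0256])@np.array([[np.cos(a),-np.sin(a)],[np.sin(a),np.cos(a)]]); k=(abs(f[:,0])<.08)&(abs(f[:,1])<.12)
    print('rim',cv2.minAreaRect((q[k][:,:2]*1000).astype(np.float32)),k.sum(),np.median(q[k][:,2]),[r_ for r_ in np.percentile(f[k],[.5,99.5],axis=0).round(4).tolist()])
E
```

```text
[ 0.5810782  -0.35870881  0.31356995] [ 41.37978951  36.09940427 -23.86848695  63.91188599  13.94290148
  82.19790678  10.22717533]
scene 365 [0.5503 0.0028 0.1067] ((549.2415771484375, 2.0870165824890137), 27.283037185668945) [0.55039214 0.00267282] box frame [-0.00862541  0.03137543]
rim ((566.5325317382812, -25.216285705566406), (157.1934356689453, 210.7613525390625), 14.472283363342285) 1373 0.07642275507707819 [[-0.0763, -0.1047], [0.0763, 0.1052]]
top 376 [5.495e-01 5.000e-04 1.061e-01] ((549.101318359375, 1.1302818059921265), 26.84223747253418) [0.54899827 0.00121695] box frame [-0.01033569  0.03030896]
rim ((568.361572265625, -25.515167236328125), (154.694580078125, 210.3426055908203), 14.674744606018066) 1171 0.076026342983333 [[-0.0747, -0.1051], [0.0767, 0.1042]]
```

View pics/t7.png

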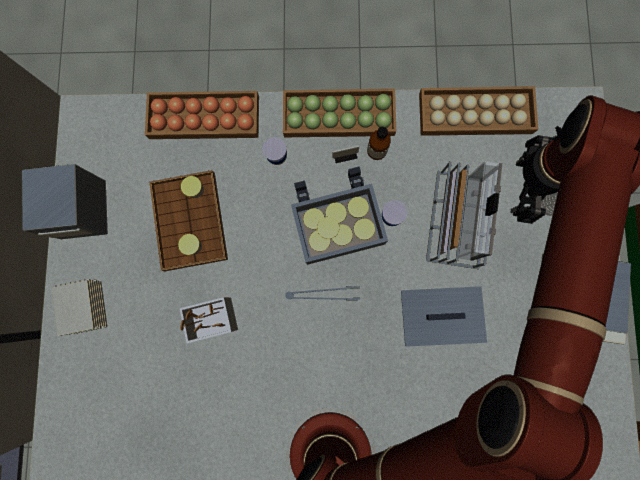

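Cup top centre is (0.549, 0.0016, 0.106) in both views, and the rim is confirmed at 0.076. Moving over the cup.

Request:
jog_arm(
  motion=[
    [-0.008,0.06,0,-0.05,100],
    [-0.008,0.09,0,-0.076,100],
    [-0.008,0.1,0,-0.08,100],
    [-0.008,0.1,0,-0.08,100],
    [-0.008,0.1,0,-0.08,85],
  ],
)

```text
time_s: 16.77
eef_pos: [0.5627, -0.177, 0.3074]
tcp_rot: [-179.9, 0.1, 47.2]
contact_force: [0.2, 0.3, 1.0]
opening: 0.0725
```

Request:
jog_arm(
  motion=[
    [-0.008,0.1,-0.05,-0.08,85],
    [-0.008,0.1,-0.05,-0.08,85],
    [-0.008,0.1,-0.08,-0.08,85],
    [-0.008,0.09,-0.08,-0.08,85],
    [-0.008,0.06,-0.04,-0.048,85],
  ],
)

```text
time_s: 17.4
eef_pos: [0.5453, 0.0037, 0.1859]
tcp_rot: [-179.9, 0.3, 14.3]
contact_force: [0.1, 0.0, 0.5]
opening: 0.0727
```

```bash
cat > cupw.py <<'E'
from h import *
s,c=snap('wrist','w8.png'); P=cloud(c,s); print(s['eef_pos'],s['tcp_rot'],s['opening'],s['time_s'])
m=(c['z_map']>0)&(P[...,2]>.099)&(P[...,2]<.112)&(np.hypot(P[...,0]-.5492,P[...,1]-.0016)<.06)
q=P[m]; print(len(q),np.median(q[:,2]),cv2.minEnclosingCircle((q[:,:2]*1000).astype(np.float32)),q[:,:2].mean(0))
E
python3 cupw.py
```

```text
[0.54531795 0.00368008 0.18591527] [-179.89278032    0.27355854   14.2758911 ] 0.07274300495987054 17.4
4340 0.1060089942607054 ((548.4681396484375, 1.4537802934646606), 27.209325790405273) [0.54932236 0.00171037]
```

View pics/w8.png

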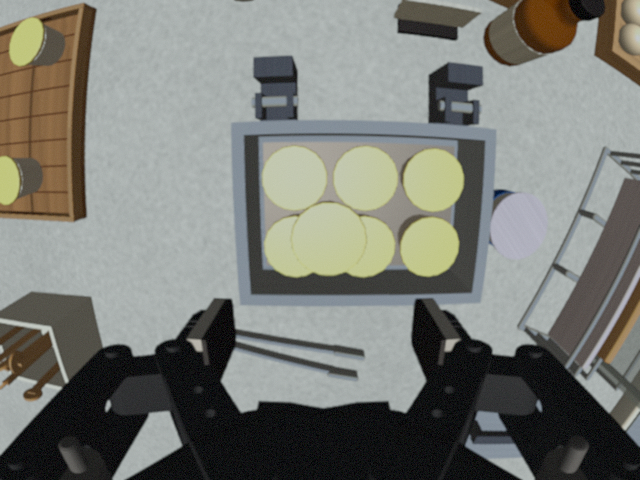

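Request:
jog_arm(
  motion=[
    [0,0,-0.07,0,85],
    [0,0,-0.07,0,85],
    [0,0,-0.07,0,85],
    [0,0,0,0,85],
    [0,0,0,0,85],
  ],
)

```text
time_s: 18.08
eef_pos: [0.5484, 0.0011, 0.1055]
tcp_rot: [180.0, -0.1, 14.3]
contact_force: [0.4, 0.5, 0.2]
opening: 0.0725
```

Request:
jog_arm(
  motion=[
    [0.002,0.001,-0.06,0,85],
    [0,0,-0.06,0,85],
    [0,0,-0.05,0,85],
    [0,0,-0.03,0,85],
    [0,0,0,0,85],
  ],
  newtons=25,
)

```text
time_s: 18.7
eef_pos: [0.5487, 0.0018, 0.0249]
tcp_rot: [-180.0, -0.0, 14.3]
contact_force: [-0.0, 0.6, -0.1]
opening: 0.0724
```

Request:
jog_arm(
  motion=[
    [0,0,0,0,72],
    [0,0,0,0,65],
    [0,0,0,0,58],
    [0,0,0,0,50],
    [0,0,0,0,45],
  ],
)

```text
time_s: 19.32
eef_pos: [0.5493, 0.0017, 0.0257]
tcp_rot: [180.0, -0.1, 14.3]
contact_force: [-0.8, -0.7, 5.5]
opening: 0.0536
```

Request:
jog_arm(
  motion=[
    [0,0,0.01,0,45],
    [0,0,0.03,0,45],
    [0,0,0.06,0,45],
    [0,0,0.08,0,45],
    [0,0,0.08,0,45],
  ],
)

```text
time_s: 19.95
eef_pos: [0.5481, 0.002, 0.13]
tcp_rot: [-180.0, 0.0, 14.3]
contact_force: [-0.2, -1.0, -1.4]
opening: 0.0533
```

```bash
python3 - <<'E'
from h import *
s,c=snap('scene','s9.png'); print(s['eef_pos'],s['contact_force'],s['opening'])
cv2.imwrite('pics/s9z.png',cv2.resize(c['img'][120:420,200:520,::-1],(640,600)))
E
```

```text
[0.54808689 0.00203791 0.12998084] [-0.23966348 -1.01819781 -1.35626395] 0.05333262248685918
```

View pics/s9z.png

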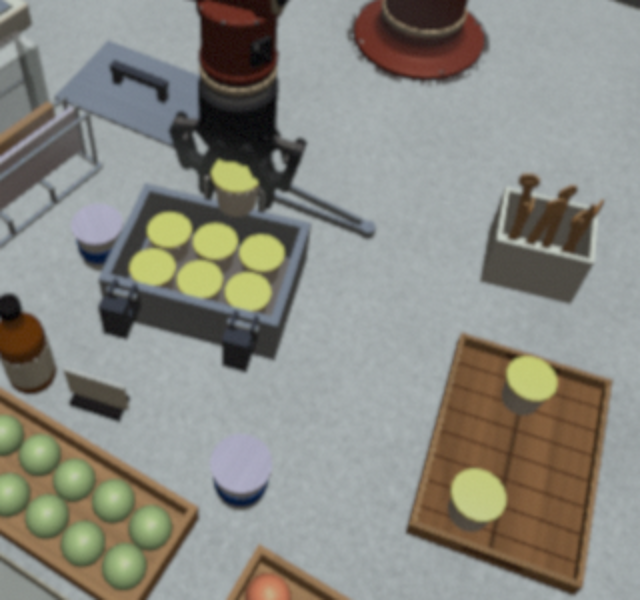

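The cup is held upright; the six other cups stayed put. Carrying it to the tray.

Request:
jog_arm(
  motion=[
    [0.008,0.06,0,-0.01,45],
    [0.011,0.1,0,-0.01,45],
    [0.011,0.11,0,-0.01,45],
    [0.011,0.11,0,-0.01,45],
    [0.011,0.11,0,-0.008,45],
  ],
)

```text
time_s: 20.62
eef_pos: [0.569, 0.1993, 0.1288]
tcp_rot: [-180.0, 0.0, 10.0]
contact_force: [0.3, 0.6, -1.4]
opening: 0.0534
```

Request:
jog_arm(
  motion=[
    [0.011,0.11,0,0,45],
    [0.011,0.11,0,0,45],
    [0.011,0.11,0,0,45],
    [0.011,0.08,0,0,45],
    [0.008,0.052,0,0,45],
  ],
)

```text
time_s: 21.25
eef_pos: [0.5889, 0.3853, 0.1284]
tcp_rot: [-179.9, 0.1, 10.1]
contact_force: [1.0, -0.9, -2.3]
opening: 0.0534
```

Request:
jog_arm(
  motion=[
    [0,0,-0.04,0,45],
    [0,0,-0.06,0,45],
    [0,0,-0.06,0,45],
    [0,0,0,0,45],
    [0,0,0,0,45],
  ],
)

```text
time_s: 21.88
eef_pos: [0.5906, 0.3818, 0.0651]
tcp_rot: [180.0, -0.0, 9.9]
contact_force: [-0.1, -0.9, 0.3]
opening: 0.0532
```

```bash
python3 - <<'E'
from h import *
s,c=snap('scene','s10.png'); print(s['eef_pos'],s['tcp_rot'],s['contact_force'],s['opening'])
s1,w=snap('wrist','w10.png')
cv2.imwrite('pics/s10z.png',np.hstack([cv2.resize(c['img'][230:430,380:540,::-1],(400,500)),cv2.resize(w['img'][:,:,::-1],(400,300)).repeat(1,0) if 0 else cv2.copyMakeBorder(cv2.resize(w['img'][:,:,::-1],(400,300)),0,200,0,0,cv2.BORDER_CONSTANT)]))
E
```

```text
[0.59060652 0.38183521 0.06509236] [ 1.79985739e+02 -3.02387111e-02  9.91213051e+00] [-0.1135175  -0.8938312   0.31004567] 0.0532127542188972
```

View pics/s10z.png

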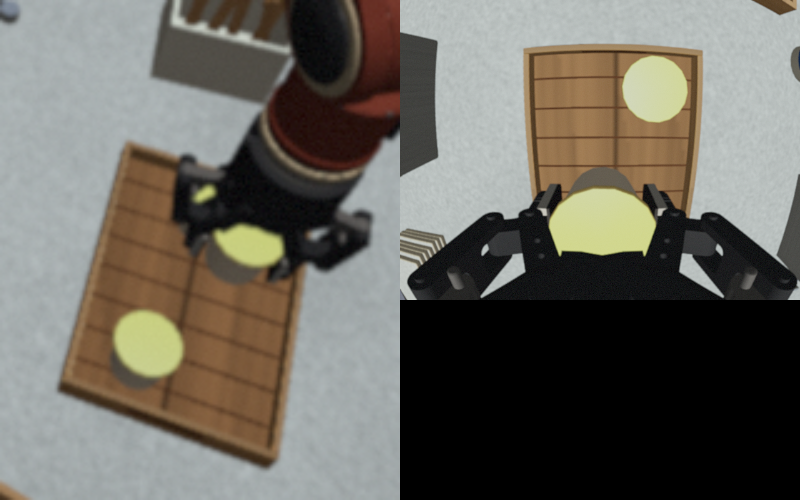

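Request:
jog_arm(
  motion=[
    [0,0,-0.06,0,45],
    [0,0,-0.07,0,45],
    [0,0,-0.05,0,45],
    [0,0,-0.025,0,45],
    [0,0,0,0,45],
  ],
)

```text
time_s: 22.6
eef_pos: [0.59, 0.3827, -0.0176]
tcp_rot: [180.0, 0.0, 10.0]
contact_force: [-0.2, 0.3, -0.5]
opening: 0.0534
```

Request:
jog_arm(
  motion=[
    [0,0,-0.004,0,45],
    [0,0,-0.004,0,45],
    [0,0,0,0,45],
    [0,0,0,0,45],
    [0,0,0,0,45],
  ],
)

```text
time_s: 23.22
eef_pos: [0.5901, 0.3828, -0.0204]
tcp_rot: [-180.0, -0.0, 10.0]
contact_force: [-0.9, 0.4, -1.4]
opening: 0.0537
```

Request:
jog_arm(
  motion=[
    [0,0,-0.003,0,45],
    [0,0,-0.003,0,45],
    [0,0,0,0,45],
    [0,0,0,0,45],
    [0,0,0,0,45],
  ],
)

```text
time_s: 23.85
eef_pos: [0.5901, 0.3827, -0.0222]
tcp_rot: [-180.0, -0.0, 10.0]
contact_force: [-1.4, -2.2, 5.1]
opening: 0.0535
```

Contact is +5 N, so the cup is on the floor. Releasing and rising.

Request:
jog_arm(
  motion=[
    [0,0,0,0,66],
    [0,0,0,0,72],
    [0,0,0,0,80],
    [0,0,0,0,85],
    [0,0,0.02,0,90],
  ],
)

```text
time_s: 24.48
eef_pos: [0.5895, 0.3823, -0.0155]
tcp_rot: [180.0, 0.1, 10.0]
contact_force: [-0.9, -0.2, -0.4]
opening: 0.0768
```

Request:
jog_arm(
  motion=[
    [0,0,0.05,0,90],
    [0,0,0.1,0,90],
    [0,0,0.14,0,90],
    [0,0,0.14,0,90],
    [0,0,0.1,0,90],
  ],
)

```text
time_s: 25.1
eef_pos: [0.591, 0.3835, 0.2027]
tcp_rot: [-179.8, -0.3, 10.0]
contact_force: [1.4, -0.7, 0.2]
opening: 0.0766
```

```bash
python3 - <<'E'
from h import *
s,c=snap('wrist','w11.png'); print(s['eef_pos'],s['time_s'])
P=cloud(c,s); m=(c['z_map']>0)&(P[...,2]>.05)&(P[...,2]<.066)&(np.hypot(P[...,0]-.59,P[...,1]-.383)<.05)
q=P[m]; print(len(q),np.median(q,0),cv2.minEnclosingCircle((q[:,:2]*1000).astype(np.float32)))
s,t=snap('top','t11.png'); P=cloud(t)
for o in ([.59,.383],[.5177,.3535],[.668,.3525]):
    m=(t['z_map']>0)&(P[...,2]>.05)&(P[...,2]<.066)&(np.hypot(P[...,0]-o[0],P[...,1]-o[1])<.035); q=P[m]
    if len(q)>20: print(o,len(q),np.median(q,0),cv2.minEnclosingCircle((q[:,:2]*1000).astype(np.float32)))
E
```

```text
[0.59099924 0.38349505 0.20266617] 25.1
2836 [0.58981558 0.38324209 0.05796965] ((589.1050415039062, 383.00543212890625), 27.137041091918945)
[0.59, 0.383] 345 [0.58921315 0.38182771 0.05835781] ((590.349365234375, 382.42413330078125), 27.03789710998535)
[0.5177, 0.3535] 355 [0.51726199 0.35258938 0.05848025] ((517.5716552734375, 354.0209655761719), 27.20688247680664)
[0.668, 0.3525] 333 [0.66733807 0.3523872  0.05839178] ((668.626953125, 352.1993713378906), 27.198671340942383)
```

View pics/w11.png

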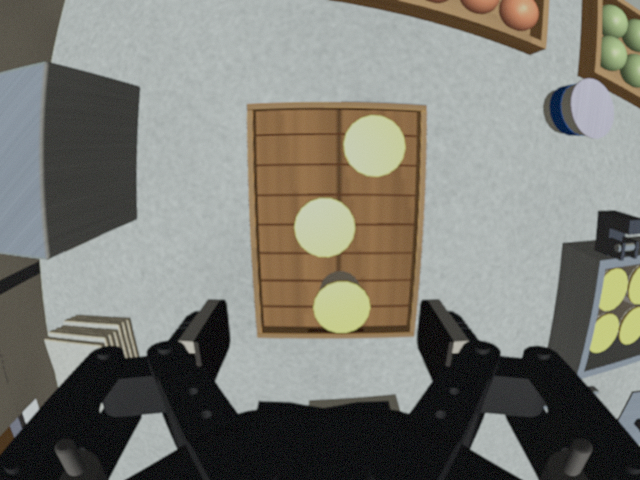

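The cup stands at (0.590, 0.383) in the tray and the neighbours haven't moved. On to the cover, by way of the front of the box.

Request:
jog_arm(
  motion=[
    [-0.035,-0.09,0,0.06,80],
    [-0.035,-0.136,0,0.07,70],
    [-0.035,-0.136,0,0.07,60],
    [-0.035,-0.136,0,0.07,60],
    [-0.035,-0.136,0,0.07,60],
  ],
)

```text
time_s: 25.82
eef_pos: [0.5195, 0.1272, 0.1978]
tcp_rot: [179.9, -0.0, 40.8]
contact_force: [1.3, -1.2, -0.1]
opening: 0.0513
```

Request:
jog_arm(
  motion=[
    [-0.035,-0.136,0,0.07,60],
    [-0.035,-0.136,0,0.07,60],
    [-0.035,-0.136,0,0.07,60],
    [-0.055,-0.13,0,0.07,60],
    [-0.07,-0.119,0,0.07,60],
  ],
)

```text
time_s: 26.45
eef_pos: [0.4275, -0.1358, 0.1978]
tcp_rot: [179.9, 0.0, 72.2]
contact_force: [0.7, -0.6, -0.3]
opening: 0.0514
```

Request:
jog_arm(
  motion=[
    [-0.07,-0.119,0,0.07,60],
    [-0.072,-0.11,0,0.07,60],
    [-0.072,-0.105,0,0.07,60],
    [-0.02,-0.054,0,0.017,60],
    [0,0,0,0,60],
  ],
)

```text
time_s: 27.08
eef_pos: [0.3333, -0.2906, 0.1975]
tcp_rot: [180.0, 0.1, 92.2]
contact_force: [1.2, 0.2, 0.8]
opening: 0.0515
```

```bash
python3 - <<'E'
from h import *
s,c=snap('wrist','w12.png'); print(s['eef_pos'],s['tcp_rot'],s['time_s'],s['joint_positions'])
P=cloud(c,s); np.savez('w12.npz',eef_pos=s['eef_pos'],tcp_rot=s['tcp_rot'],**c)
D=np.hypot(P[...,0]-.3355,P[...,1]+.288)
m=(c['z_map']>0)&(P[...,2]>.036)&(P[...,2]<.055)&(D<.07); q=P[m]; print('bar',len(q),np.median(q[:,2]),cv2.minAreaRect((q[:,:2]*1000).astype(np.float32)))
m=((c['z_map']>0)&(P[...,2]>.0075)&(P[...,2]<.018)&(D<.16)).astype(np.uint8); m=cv2.morphologyEx(m,cv2.MORPH_OPEN,np.ones((5,5))); q=P[m>0]; print('plate',len(q),np.median(q[:,2]),cv2.minAreaRect((q[:,:2]*1000).astype(np.float32)))
for d in r.regions_of('wrist','cover_grip')[:2]: 
    q=P[d['pixels']&(c['z_map']>0)&(P[...,2]>.005)&(P[...,2]<.05)]; print(d['score'],d['uv'],len(q),cv2.minAreaRect((q[:,:2]*1000).astype(np.float32)))
E
```

```text
[ 0.33334562 -0.29058698  0.19748572] [1.79999009e+02 6.28873526e-02 9.22056441e+01] 27.075 [ 57.89203697  18.82734414 -25.93386011 113.80338675  10.74527647
  49.61303803  28.37713633]
bar 1526 0.045934940550671655 ((334.00531005859375, -288.205322265625), (13.399713516235352, 90.42183685302734), 2.440258026123047)
plate 26086 0.011956378114690386 ((333.97381591796875, -287.8634033203125), (140.89639282226562, 204.93545532226562), 2.5616555213928223)
0.89 [325.5, 203.9] 27472 ((334.0433349609375, -288.09210205078125), (140.44073486328125, 204.88543701171875), 2.3707833290100098)
```

View pics/w12.png

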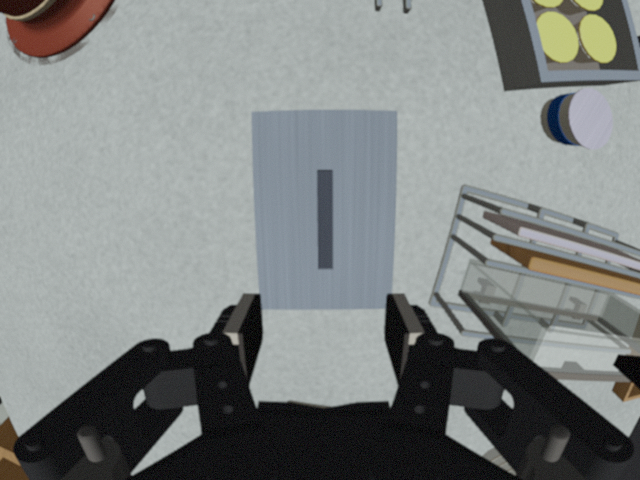

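The wrist view gives the cover centre as (0.334, −0.288) and yaw 2.5°, bar at pixel (325,218). Lowering.

Request:
jog_arm(
  motion=[
    [0.003,0.006,-0.12,0.003,60],
    [0,0,-0.13,0,60],
    [0,0,-0.13,0,60],
    [0,0,-0.1,0,50],
    [0,0,-0.02,0,40],
  ],
  newtons=70,
)

```text
time_s: 27.8
eef_pos: [0.3357, -0.2839, -0.0044]
tcp_rot: [-179.8, -0.2, 93.0]
contact_force: [0.1, 0.2, 1.1]
opening: 0.0342
```

Request:
jog_arm(
  motion=[
    [0,0,-0.014,0,40],
    [0,0,-0.01,0,40],
    [0,0,0,0,40],
    [0,0,0,0,25],
    [0,0,0,0,10],
  ],
)

```text
time_s: 28.42
eef_pos: [0.3354, -0.2869, -0.0118]
tcp_rot: [-180.0, 0.0, 92.7]
contact_force: [-0.3, 0.5, 5.2]
opening: 0.0126
```

Request:
jog_arm(
  motion=[
    [0,0,0,0,5],
    [0,0,0,0,5],
    [0,0,0,0,5],
    [0,0,0,0,5],
    [0,0,0,0,5],
  ],
)

```text
time_s: 29.05
eef_pos: [0.3354, -0.2869, -0.0118]
tcp_rot: [-180.0, 0.0, 92.7]
contact_force: [0.3, -0.3, 4.8]
opening: 0.0129
```

Request:
jog_arm(
  motion=[
    [0,0,0.01,0,5],
    [0,0,0.03,0,5],
    [0,0,0.05,0,5],
    [0,0,0.08,0,5],
    [0,0,0.08,0,5],
  ],
)

```text
time_s: 29.68
eef_pos: [0.335, -0.2861, 0.0887]
tcp_rot: [-179.9, -0.0, 92.8]
contact_force: [-0.5, -0.4, -4.9]
opening: 0.0132
```

Request:
jog_arm(
  motion=[
    [0,0,0.08,0,5],
    [0,0,0.08,0,5],
    [0,0,0.06,0,5],
    [0,0,0.03,0,5],
    [0,0,0,0,5],
  ],
)

```text
time_s: 30.3
eef_pos: [0.3354, -0.2864, 0.1878]
tcp_rot: [180.0, 0.0, 92.8]
contact_force: [0.6, -0.9, -6.0]
opening: 0.0129
```

```bash
cat > cov.py <<'E'
from h import *
def plate(c,s,zlo,zhi,ctr,rad=.16):
    P=cloud(c,s); D=np.hypot(P[...,0]-ctr[0],P[...,1]-ctr[1])
    m=((c['z_map']>0)&(P[...,2]>zlo)&(P[...,2]<zhi)&(D<rad)).astype(np.uint8); m=cv2.morphologyEx(m,cv2.MORPH_OPEN,np.ones((5,5))); q=P[m>0]
    A=np.c_[q,np.ones(len(q))]; cf=np.linalg.lstsq(np.c_[q[:,:2]-q[:,:2].mean(0),np.ones(len(q))],q[:,2],rcond=None)[0]
    print('plate n',len(q),'z',cf[2].round(4),'tilt deg',np.degrees(cf[:2]).round(2),cv2.minAreaRect((q[:,:2]*1000).astype(np.float32)))
E
python3 - <<'E'
from cov import *
s,c=snap('wrist','w13.png'); e=s['eef_pos']; print(e,s['tcp_rot'],s['contact_force'],s['opening'],s['ft_torque'])
plate(c,s,e[2]+.0,e[2]+.05,e)
E
```

```text
[ 0.33544851 -0.28640535  0.18782144] [1.79986587e+02 3.54408961e-02 9.27686269e+01] [ 0.64074525 -0.94881847 -5.9616066 ] 0.012857684928717769 [ 0.01817593 -0.00428535  0.00707727]
plate n 79151 z 0.2118 tilt deg [-0.   -0.38] ((334.1698913574219, -264.1770324707031), (141.36312866210938, 158.27723693847656), 2.878359794616699)
```

View pics/w13.png

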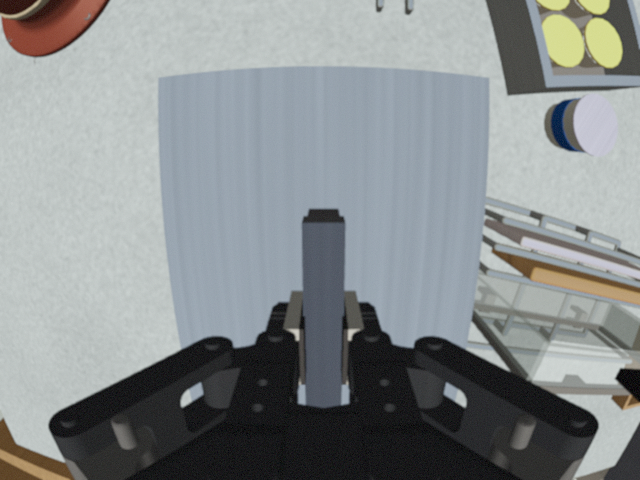

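The cover is gripped at its middle and level (0.4°). Carrying it over the box.

Request:
jog_arm(
  motion=[
    [0.04,0.045,0,0.013,5],
    [0.065,0.075,0,0.013,5],
    [0.07,0.08,0,0.013,5],
    [0.07,0.08,0,0.013,5],
    [0.07,0.08,0,0.013,5],
  ],
)

```text
time_s: 30.98
eef_pos: [0.4613, -0.1413, 0.1859]
tcp_rot: [-179.8, -0.1, 98.7]
contact_force: [0.1, -0.0, -5.0]
opening: 0.0126
```

Request:
jog_arm(
  motion=[
    [0.07,0.08,0,0.013,5],
    [0.07,0.08,0,0.013,5],
    [0.065,0.073,0,0.013,5],
    [0.04,0.04,0,0.013,5],
    [0.018,0.021,0,0.012,5],
  ],
)

```text
time_s: 31.6
eef_pos: [0.5664, -0.0235, 0.1856]
tcp_rot: [-179.8, -0.1, 104.5]
contact_force: [-0.8, 0.4, -3.9]
opening: 0.0127
```

Request:
jog_arm(
  motion=[
    [0,0,-0.05,0,5],
    [0,0,-0.05,0,5],
    [0,0,-0.04,0,5],
    [0,0,0,0,5],
    [0,0,0,0,5],
  ],
)

```text
time_s: 32.22
eef_pos: [0.5673, -0.025, 0.132]
tcp_rot: [179.9, 0.0, 104.4]
contact_force: [0.7, 0.4, -4.0]
opening: 0.0127
```

```bash
python3 - <<'E'
from cov import *
s,c=snap('wrist','w14.png'); e=s['eef_pos']; print(e,s['tcp_rot'],s['contact_force'],s['opening'],s['joint_positions'])
s1,d=snap('scene','s14.png'); np.savez('s14.npz',**d)
plate(d,None,e[2]+.0,e[2]+.04,e); plate(c,s,e[2]+.0,e[2]+.05,e)
cv2.imwrite('pics/s14z.png',cv2.resize(d['img'][120:320,200:420,::-1],(660,600)))
s1,t=snap('top','t14.png'); plate(t,None,e[2],e[2]+.04,e)
E
```

```text
[ 0.56734476 -0.02496642  0.13197875] [1.79943996e+02 6.75943289e-03 1.04365155e+02] [ 0.6732408   0.38987804 -4.0255941 ] 0.012660766989128519 [ 18.68751054  34.92869184 -29.13772787  99.84500996  21.12070101
  50.67900359  -5.24726363]
plate n 4044 z 0.1569 tilt deg [0. 0.] ((567.4476318359375, -25.92797088623047), (143.0127410888672, 204.82510375976562), 14.19972038269043)
plate n 79018 z 0.1559 tilt deg [ 0.12 -0.33] ((561.4844970703125, -3.4243087768554688), (141.4907989501953, 158.4922637939453), 14.376640319824219)
plate n 1877 z 0.1563 tilt deg [0.11 0.08] ((554.5331420898438, 28.903270721435547), (141.0836944580078, 90.4439468383789), 14.771505355834961)
```

View pics/s14z.png

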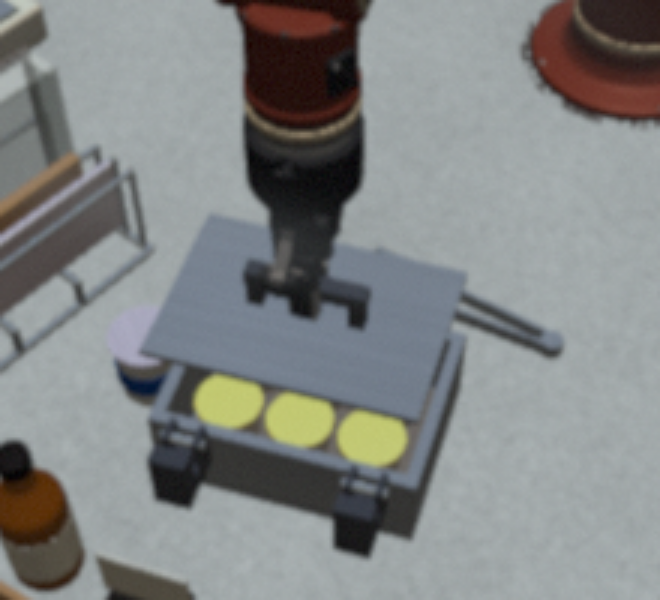

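View pics/w14.png

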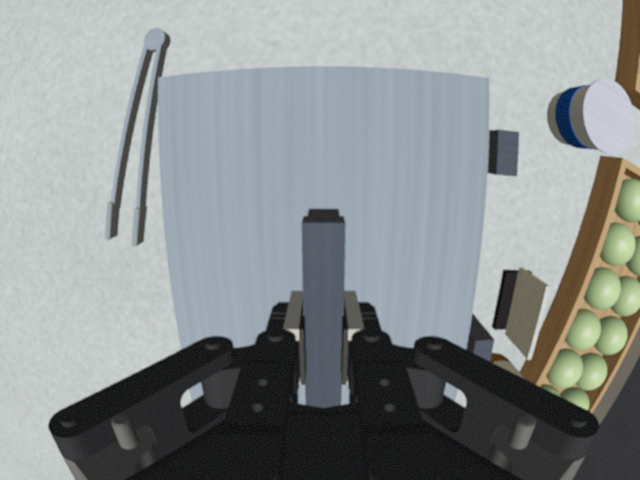

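In the same view the cover centre is (0.567, −0.026) and the box rim centre (0.5665, −0.025), both at 14.3°: aligned within 1 mm. Lowering.

Request:
jog_arm(
  motion=[
    [-0.001,0.001,-0.04,0,5],
    [0,0,-0.05,0,5],
    [0,0,-0.045,0,5],
    [0,0,-0.025,0,5],
    [0,0,0,0,5],
  ],
)

```text
time_s: 33.0
eef_pos: [0.5658, -0.0245, 0.0665]
tcp_rot: [-179.9, -0.0, 104.4]
contact_force: [0.3, 0.2, -4.0]
opening: 0.013
```

Request:
jog_arm(
  motion=[
    [0,0,-0.006,0,5],
    [0,0,-0.006,0,5],
    [0,0,-0.006,0,5],
    [0,0,0,0,5],
    [0,0,0,0,5],
  ],
)

```text
time_s: 33.62
eef_pos: [0.5666, -0.0245, 0.0604]
tcp_rot: [180.0, 0.0, 104.4]
contact_force: [0.5, 0.6, -4.8]
opening: 0.0125
```

Request:
jog_arm(
  motion=[
    [0,0,-0.004,0,5],
    [0,0,-0.003,0,5],
    [0,0,-0.002,0,5],
    [0,0,0,0,5],
    [0,0,0,0,5],
  ],
)

```text
time_s: 34.25
eef_pos: [0.5665, -0.0245, 0.0573]
tcp_rot: [180.0, 0.0, 104.4]
contact_force: [-2.8, -0.3, 2.6]
opening: 0.0128
```

Request:
jog_arm(
  motion=[
    [0,0,-0.002,0,5],
    [0,0,0,0,5],
    [0,0,0,0,5],
    [0,0,0,0,5],
    [0,0,0,0,5],
  ],
)

```text
time_s: 34.88
eef_pos: [0.5665, -0.0245, 0.0573]
tcp_rot: [180.0, 0.0, 104.4]
contact_force: [-3.9, -0.3, 8.8]
opening: 0.0128
```

Request:
jog_arm(
  motion=[
    [0,0,0,0,18],
    [0,0,0,0,25],
    [0,0,0,0,40],
    [0,0,0,0,50],
    [0,0,0,0,60],
  ],
)

```text
time_s: 35.5
eef_pos: [0.5665, -0.0244, 0.0558]
tcp_rot: [180.0, -0.0, 104.4]
contact_force: [0.1, 0.5, 0.1]
opening: 0.0514
```

Request:
jog_arm(
  motion=[
    [0,0,0.04,0,60],
    [0,0,0.1,0,60],
    [0,0,0.12,0,60],
    [0,0,0.12,0,60],
    [0,0,0.08,0,60],
  ],
)

```text
time_s: 36.12
eef_pos: [0.5673, -0.024, 0.2438]
tcp_rot: [179.7, 0.1, 104.4]
contact_force: [0.2, 0.1, 0.4]
opening: 0.0512
```

```bash
python3 - <<'E'
from cov import *
s,c=snap('wrist','w15.png'); e=s['eef_pos']; print(e,s['tcp_rot'],s['contact_force'],s['time_s'])
plate(c,s,.077,.09,[.5665,-.0256],.13)
s1,d=snap('scene','s15.png'); plate(d,None,.077,.088,[.5665,-.0256],.13)
cv2.imwrite('pics/s15z.png',cv2.resize(d['img'][80:320,120:420,::-1],(750,600)))
P=cloud(d); m=(d['z_map']>0)&(P[...,2]>.068)&(P[...,2]<.079)&(np.hypot(P[...,0]-.5665,P[...,1]+.0256)<.14); q=P[m]; print(len(q),np.median(q[:,2]))
E
python3 -c "from lidrack import *; chk()" | grep -v ' 0.0'
```

```text
[ 0.56726068 -0.02398609  0.24380014] [1.79744609e+02 5.25541601e-02 1.04403222e+02] [0.19637045 0.05354183 0.38112697] 36.125
plate n 29632 z 0.0811 tilt deg [0.29 0.14] ((585.7868041992188, -20.76831817626953), (180.8353271484375, 204.5541534423828), 14.483078002929688)
plate n 4068 z 0.0819 tilt deg [-0.11 -0.04] ((567.3610229492188, -25.557723999023438), (151.58892822265625, 209.08624267578125), 14.502025604248047)
647 0.07643301043941853
```

View pics/s15z.png

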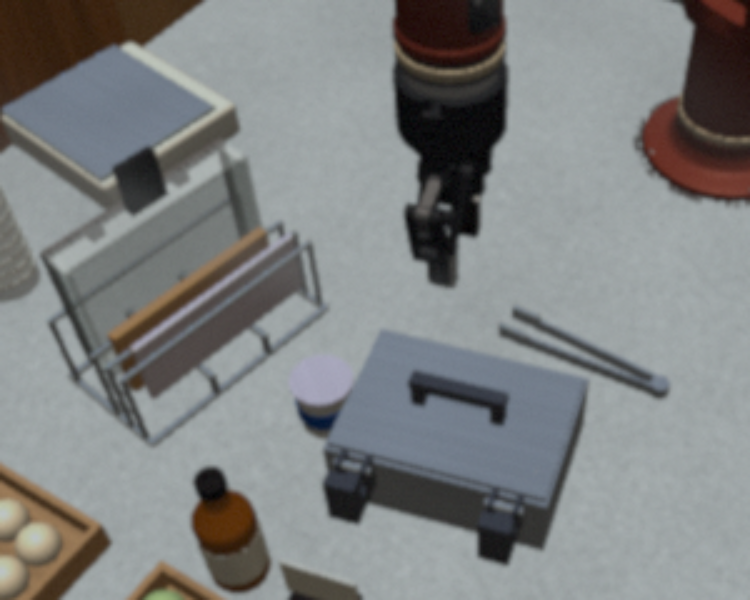

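View pics/w15.png

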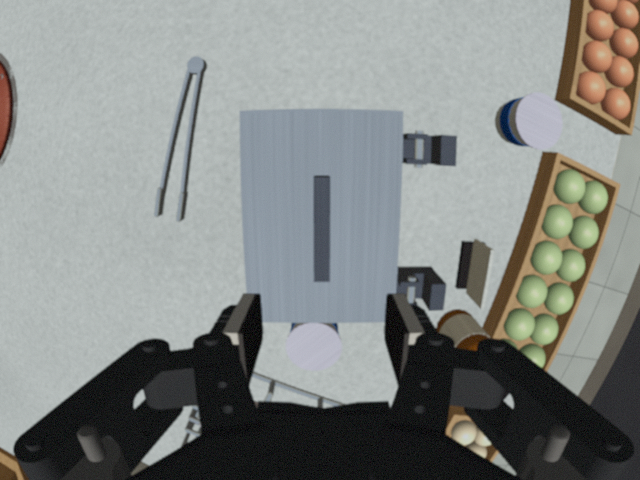

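The cover is level, with its plate top at 0.081 (fully home is 0.081). A last check of the lid, then hand in.

```bash
python3 - <<'E'
from lidrack import *
chk(); s,t=snap('top','t16.png'); P=cloud(t)
from cov import plate
plate(t,None,.0785,.088,[.5665,-.0256],.13)
for o in ([.59,.383],[.5177,.3535],[.668,.3525]):
    m=(t['z_map']>0)&(P[...,2]>.05)&(P[...,2]<.066)&(np.hypot(P[...,0]-o[0],P[...,1]-o[1])<.035); q=P[m]
    print(o,len(q),np.median(q,0).round(4))
E
```

```text
[ 0.56647013 -0.02439291  0.24097826] [-0.39559856 -0.56238374 -0.42273521] 0.05098204747053709
s 0.05 112 x [-0.1199  0.1206] y [-0.032  0.037  0.059]
s 0.07 125 x [-0.1184  0.1206] y [-0.032  0.021  0.059]
s 0.09 293 x [-0.1192  0.1207] y [-0.032  0.021  0.058]
s 0.11 1161 x [-0.1047  0.1099] y [-0.006  0.041  0.052]
s 0.13 580 x [-0.103   0.1045] y [-0.012  0.019  0.049]
s 0.15 548 x [-0.1034  0.1045] y [-0.012  0.019  0.022]
s 0.17 593 x [-0.1034  0.1045] y [-0.007  0.019  0.022]
s 0.19 1232 x [-0.1046  0.1038] y [-0.02   0.005  0.021]
s 0.21 128 x [-0.0203  0.0192] y [-0.004  0.004  0.007]
t 0.05 118 x [-0.1196  0.1197] y [-0.031  0.019  0.057]
t 0.07 225 x [-0.1193  0.1187] y [-0.019  0.019  0.057]
t 0.09 581 x [-0.1189  0.1193] y [-0.031  0.033  0.058]
t 0.11 824 x [-0.1142  0.1062] y [-0.003  0.043  0.057]
t 0.13 262 x [-0.105   0.1018] y [-0.009  0.019  0.048]
t 0.15 231 x [-0.1049  0.1015] y [-0.011  0.019  0.02 ]
t 0.17 244 x [-0.1047  0.1019] y [-0.027  0.019  0.02 ]
t 0.19 1544 x [-0.1035  0.1037] y [-0.019  0.003  0.02 ]
t 0.21 53 x [-0.0203  0.0204] y [-0.004  0.004  0.005]
plate n 492 z 0.0817 tilt deg [ 0.14 -0.21] ((547.1279907226562, 38.90650939941406), (124.59297943115234, 75.60243225097656), 21.767417907714844)
[0.59, 0.383] 344 [0.5894 0.3821 0.0584]
[0.5177, 0.3535] 353 [0.5171 0.3528 0.0583]
[0.668, 0.3525] 331 [0.6677 0.3523 0.0582]
```

View pics/t16.png

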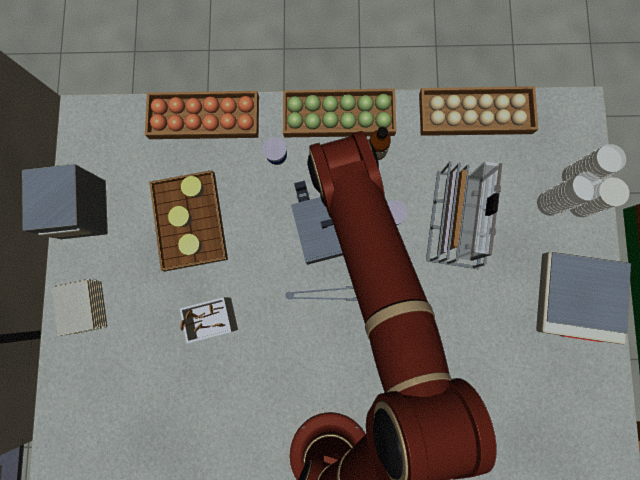

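The lid is upright in the bay, the cup is at (178,216) in the tray, and the cover is home. The arm touches nothing.

```bash
python3 -c "
from h import *
print(r.hand_in()); print(r.get_state()['time_s'])"
```

```text
the job is handed in; nothing more can be done
None
the job is handed in; nothing more can be done
```

All the steps are done and I handed the job in after about 37 of the 72 seconds; `hand_in()` gives no verdict.

**What I did:** I raised the lid upright on its pins and lifted it straight up off them. I then stood it on its hinge edge in the wide bay of the rack. The piled cup now stands in the free place between the two tray cups, and the cover is seated in the box mouth.

**Last checks:**
- **Lid:** it is vertical, with its walls about 1–2 mm off the bay centre both along and across. While raised on the pins, it was within 0.5° of vertical.
- **Cup:** it is upright, with its top at 58 mm, as expected for standing on the tray floor. The two other tray cups measured within about 1 mm of where they were.
- **Cover:** the plate top measured 81–82 mm against 81 mm nominal, level to about 0.3°. Just before lowering it was within 1 mm of the box centre.
- **Other bystanders:** I checked the tongs, pots, syrup and card only by eye in the pictures. They look unmoved, but the arm hid part of the last top view.

**What disagreed:**
- **Fingertips:** they sit about 33 mm behind the reported TCP, against the stated geometry. The first pinch closed just above the lid tongue without touching it. I measured the offset from the wrist depth image and corrected for it from then on.
- **Cover fits:** the last wrist and top-view outline fits of the seated cover were spoiled by the brackets and the arm. The scene-camera fit also took in some of the rim, so I relied on the height, tilt and pre-lowering measurements.

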